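# Tip a filter glass out of its storage block and rack it

### The job

The amber filter glass lies flush in its tip-out storage block, with no room for fingers beside it: gently press its far side, at the thumb notch, down into the well so that the near edge tips up. Then take the raised edge, lift the glass out and stand it on edge, gently and fully down, in the free middle slot of the pin rack between the two glasses that are already there. Do not disturb those two glasses or the other things on the bench.

Things in the scene. Friction and masses are not known exactly. Their poses are not given: they have to be found in the camera images.
- amber_glass: amber filter glass: a plain orange-brown disc, 90 mm across and 10 mm thick, 0.13 to 0.21 kg, loose. Origin: its centre; z: its axis (square to the faces, which are alike). It starts lying flat in the storage block. Fragile: a push of 3 to 8 N is plenty, more than 30 N against block or rack breaks it.
- storage_block: fixed dull-blue plastic block, 122 (x) by 120 (y) by 53 mm high. Origin: on its underside, below the centre of the glass as it lies; z up; +x to the thumb notch, away from the robot. Pocket in its top: 10 mm deep, 94 mm wide, near end round with its wall at x = -46.5 mm, rear wall straight at x = +47 mm; the glass has 1 to 2 mm of play.
- pocket (a point): centre of the glass as it lies flat: x = 0, y = 0, z = 48 mm in the block's frame, same axes as the block. The top of the glass is then flush with the rim of the block (z = 53 mm).
- seat_edge (a point): middle of the straight edge (along y) where the seat ends, at x = 6, z = 43 mm in the block's frame. On the near side is the flat seat on which the glass lies; behind it an open well as wide as the pocket, down to z = 4 mm. The glass pivots on this edge. Tipped less than about 35 degrees and let go, it falls back flat.
- press_spot (a point): spot on the top of the far part of the glass, x = 31, y = 0, z = 53 mm in the block's frame, in front of the thumb notch (54 mm wide, sill at z = 45 mm). Pushed down here 12 to 20 mm the glass tips and bottoms out in the well, against floor and rear wall. Let go, it stays leaning 48 to 60 degrees from level, near rim 20 to 30 mm above the block's top.
- pin_rack: fixed rack: white base 96 (x) by 190 (y) by 6 mm, 31 mm high end walls; two 8 mm steel rods along y at x = +-30, z = 18 mm, on which glasses stand on edge; 6 mm steel pins with round tops, 61 mm high, in pairs on the rods. Slots, 14 mm clear between pins, square to y, at y = -64, 0, +64 mm. Origin: centre of the underside; z up.
- free_slot (a point): where the centre of a glass standing in the free middle slot comes to lie: x = 0, y = 0, z = 57 mm in the rack's frame (glass from 12 to 102 mm above the bench); y is square to the faces of a standing glass. The neighbours' faces are 59 mm from it on either side.
- green_glass: green filter glass of the same size, loose, standing on edge in the slot at y = -64 mm of the rack; origin at its centre, z its axis.
- clear_glass: clear filter glass of the same size, loose, standing on edge in the slot at y = +64 mm of the rack; origin at its centre, z its axis.
- beaker: glass beaker, 53 mm across, 60 mm high, loose bystander; origin at the centre of its underside.
- square_jar: white square jar with black cap, 63 x 62 x 128 mm, loose bystander; origin at the centre of its underside.
- wash_bottle: grey wash bottle with red nozzle cap, 52 mm across, 150 mm high, loose bystander; origin at the centre of its underside.
Mind the look-alikes: they are no part of the job. Of the things that look like the storage_block, the larger one is meant.

How it is judged:
On the way, in this order (a step that is already met when the one before it is completed fails the run):
1. the amber glass is tipped up in its pocket (35 degrees or more from level) (angle between amber_glass's own z axis and vertical above 0.61 rad and distance between amber_glass and pocket below 0.04 m), for 0.2 s.
2. the amber glass is lifted clear of the storage block (height (world z) of amber_glass above 0.115 m), for 0.1 s.
At the end, for the whole second after the job is handed in: The amber glass stands on edge, at rest and let go, in the middle slot: its centre within 8 mm of free_slot and its axis within 0.15 rad of the rack's y; the green and the clear glass are within 10 mm of where they stood (distance between amber_glass and free_slot below 0.008 m and angle between the z axis of amber_glass and the y axis of free_slot, either way round below 0.15 rad and linear speed of amber_glass below 0.02 m/s and angular speed of amber_glass below 0.2 rad/s and distance of each of green_glass, clear_glass from where it was at the start of the episode below 0.01 m); the robot touches nothing.
It fails at once if the amber glass is pressed or knocked against the storage block with more than 30 N (contact force between amber_glass and storage_block above 30 N).
It fails at once if the amber glass is pressed or knocked against the rack with more than 30 N (contact force between amber_glass and pin_rack above 30 N).
It fails at once if the green or clear glass is shifted by more than 15 mm (distance of any of green_glass, clear_glass from where it was at the start of the episode above 0.015 m).
It fails at once if the beaker, the square jar or the wash bottle is shifted by more than 20 mm (distance of any of beaker, square_jar, wash_bottle from where it was at the start of the episode above 0.02 m).
It also fails if it takes over 51 s, if anything falls off the work surface, if the arm or the gripper's body presses on something with over 40 N, if the wrist force passes 120 N, or if a joint passes its speed limit or range.

### The arm

A 6-joint arm with a two-finger parallel gripper is mounted at the origin on a cart in front of the work surface, level with it; the furniture and walls round the work are solid. World frame = base frame: x ahead of the robot, y to its left, z up, the work surface at z = 0. Lengths are in m, angles in rad, forces in N, time in s.
With the tool pointing down it reaches from about 0.425 to 0.95 m from the base axis. Payload 14.7 kg.
Tool frame: the origin (TCP) lies on the centre line of the jaws, within the pads' length; the fingertips stand 14 mm ahead of it and the grasp point (between the pads) lies 5 mm behind it; z points along the fingers, y is the direction in which the jaws open and shut (so a half turn about z gives the same grasp; the last joint's range is limited). The gripper opens to 85 mm and grips with 20 to 120 N. Pads are 22 mm wide; open, the fingers measure 114 mm over their backs; the gripper's body (76 mm by 85 mm) begins 54 mm behind the grasp point. The pads swing forward as they close: fully open they stand 13 mm farther back than shut.
Start: joints at [1.181, 0.48, 1.596, -0, 1.065, -0.047], TCP at [0.218, 0.612, 0.245] pointing down, gripper open.
Joint ranges: [-2.75, 2.75], [-0.82, 2.05], [0.23, 2.67], [-1.56, 4.7], [0.09, 2.69], [-2.92, 2.92]. Speed limits (rad/s): [1.89, 1.89, 2.39, 3.01, 3.01, 3.01].

### API

Orientations are given as [roll, pitch, yaw] about the fixed x, y, z axes, in that order (R = Rz(yaw) Ry(pitch) Rx(roll)).
In Python, from station import * gives the robot as it stands. The module is installed in compiled form; this text tells all that it offers.
- The arm moves only by the tool move_arm, never from a script. Its argument "series" is one flat list of numbers, 7 for each row, row after row: the turn, a rotation vector about the tool's x, y, z in rad, then the shift along the tool's x, y, z in m, then the finger opening in m, from 0 to 0.0854. In form: [rx, ry, rz, tx, ty, tz, hand, rx, ry, rz, tx, ty, tz, hand, ...]. A call has 1 to 20 rows; each row shifts and turns the pose as measured when the row begins, along the tool's axes as they then stand; what a row does not reach is not made up. A row lasts 1/12 s, in which the tool goes at most 41.7 mm and 7.16 degrees, less where a joint would pass 70% of its speed; a pose out of reach is approached as far as the arm can. A call with a gripper value outside its range is refused whole. The fingers move at their own pace and stop on an object; "newtons" is the grip in N (left out, the last holds). Time passes only in rows, so rows that do not move let the fingers close. It gives the time, the measured TCP pose, the force and the opening at its end, in the units of the state.
- sense(): the state, without advancing time (a new reading comes with each control period).
- read_camera(name): name is "side" or "top" or "wrist"; returns a dict with "img" (420x560x3 uint8, blue, green, red), "z_map" (420x560 float32, m along the optical axis (not along the pixel's ray), 0 where there is no reading), "fov_y" (degrees; the focal length in pixels is half the picture's height over the tangent of half this angle, whatever the lens; pixels are square), "cx", "cy" (the principal point, pixels), "position" and "rotation" of the camera in the world. Camera axes: x right, y up, looking along -z (the intrinsics and any distortion apply to the point x, -y, -z); pixel columns grow to the right and rows downward; lengths in m; the calibration is good to about 2 mm. A picture is of the moment at which its call begins.
- sign_off(): hands the job in, once; it reports no verdict.
The state is a dict: "t": time; "q": joint angles; "qd": joint speeds; "effort": joint torques, N m; "position": TCP position; "ee_rot": TCP orientation; "wrist_force": force on the tool from outside, world axes, zero at the start; "torque": the same for the moment, N m; "opening": finger opening in m.
Only numpy, scipy, OpenCV 4.12 (cv2) and the standard library are available. Lean on these libraries where they do the work, as an engineer would, in place of code of your own. Each camera call takes 0.05 s, during which the arm holds its last target.

## Working session

There is one attempt and no reset: what is moved stays moved. The work goes in short steps, Python scripts to look and compute and a tool call to move; the robot and the scene stay as the last step left them, time stands still between calls to the robot, and variables do not carry over. Pictures are saved under pics/ and viewed, and the job is handed in when it is done.

Besides the shell and the picture viewer there is one more tool, called after "Request:" as name(argument=value, ...) on one line, values as JSON. move_arm: Moves the arm, as the interface text tells. Its arguments: {"type":"object","properties":{"series":{"type":"array","items":{"type":"number"}},"newtons":{"type":"number"}},"required":["series"]}

```bash
mkdir -p pics; cat > h.py <<'E'
from station import *
import numpy as np, cv2
def shot(n,tag):
    c=read_camera(n); cv2.imwrite(f'pics/{tag}.png',c['img']); np.save(f'{tag}.npy',c,allow_pickle=True); return c
def load(tag): return np.load(f'{tag}.npy',allow_pickle=True).item()
E
python3 - <<'E'
from h import *
for n in('side','top','wrist'):
    c=shot(n,n+'0'); print(n,{k:(np.round(v,4).tolist() if not isinstance(v,str) else v) for k,v in c.items() if k not in('img','z_map')})
    print((c['z_map']>0).mean())
print(sense())
E
```

```text
side {'fov_y': 56.6422, 'cx': 278.121, 'cy': 207.3856, 'position': [0.451, 0.7273, 0.6717], 'rotation': [0.8464, 0.021, -3.0481]}
0.9958333333333333
top {'fov_y': 43.5743, 'cx': 278.3554, 'cy': 209.0994, 'position': [0.4534, 0.065, 1.6189], 'rotation': [0.0513, -0.0011, -1.5703]}
0.9959523809523809
wrist {'fov_y': 59.225, 'cx': 276.0807, 'cy': 206.575, 'position': [0.1425, 0.6382, 0.3732], 'rotation': [-0.32, 0.0007, 1.2282]}
0.9958418367346938
{'t': 0.15, 'q': array([ 1.18140671e+00,  4.80704961e-01,  1.59672028e+00,  5.36532469e-06,
        1.06509507e+00, -4.65954439e-02]), 'qd': array([-0.0018468 , -0.00299386, -0.0010621 ,  0.00079864,  0.00114465,
       -0.00061736]), 'effort': array([ 8.35807696e-04, -9.51150942e+01, -4.30464971e+01, -1.54958235e-05,
        7.87392666e-03, -5.72093677e-05]), 'position': array([0.21834236, 0.61191932, 0.24481196]), 'ee_rot': array([-3.14066621e+00, -4.78956279e-05,  2.79879586e+00]), 'wrist_force': array([-0.11825504, -0.33466317,  0.21826587]), 'torque': array([ 0.00208184, -0.02736996, -0.01232328]), 'opening': 0.08570030373396999}
```

View pics/side0.png

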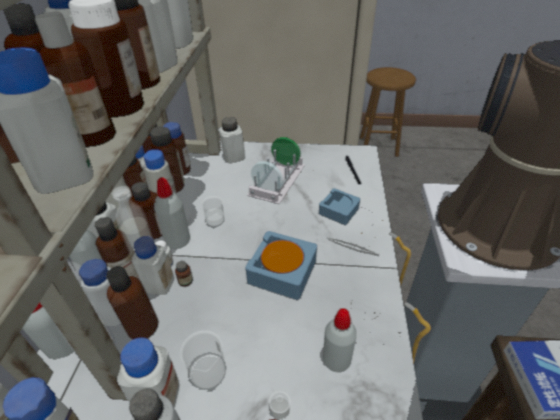

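View pics/top0.png

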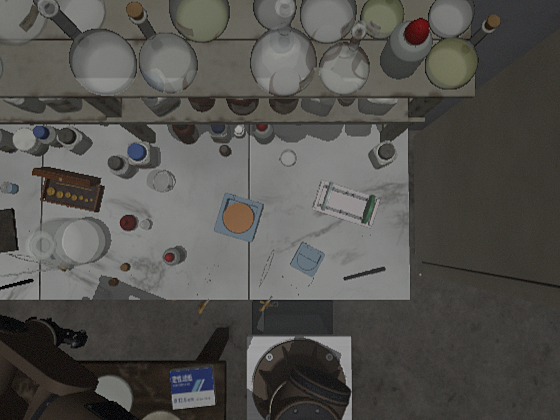

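View pics/wrist0.png

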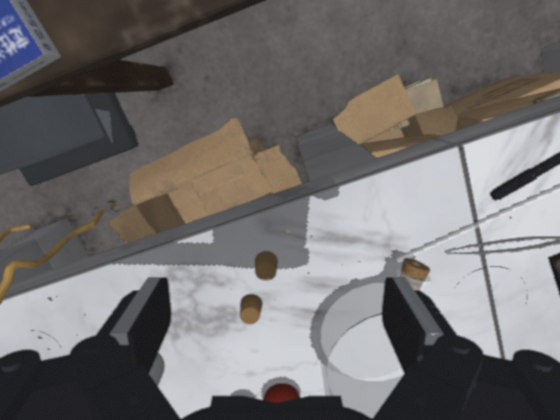

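Top view: candidates for the block are the large blue block with the amber disc at (238,218) and a smaller blue block at (307,258). The large one matches the description. The rack is at (347,203), with green at its right end and clear at its left. The wash bottle is at (172,258), the beaker at (288,157) and the square jar at (384,155). Next, close crops and measurements.

```bash
cat >> h.py <<'E'
from scipy.spatial.transform import Rotation as R
def ray(c,px):
    h=c['img'].shape[0]; f=h/2/np.tan(np.radians(c['fov_y'])/2)
    px=np.atleast_2d(px).astype(float)
    d=np.c_[(px[:,0]-c['cx'])/f,-(px[:,1]-c['cy'])/f,-np.ones(len(px))]
    M=R.from_euler('xyz',c['rotation']).as_matrix()
    return np.array(c['position']),d@M.T
def onplane(c,px,z):
    o,d=ray(c,px); return o+d*((z-o[2])/d[:,2])[:,None]
def zpt(c,px):
    px=np.atleast_2d(px); o,d=ray(c,px); return o+d*np.array([c['z_map'][int(round(v)),int(round(u))] for u,v in px])[:,None]
def tri(c1,p1,c2,p2):
    o1,d1=ray(c1,p1);o2,d2=ray(c2,p2);d1=d1[0];d2=d2[0]
    A=np.c_[d1,-d2];s=np.linalg.lstsq(A,o2-o1,rcond=None)[0]
    a=o1+d1*s[0];b=o2+d2*s[1];return (a+b)/2,np.linalg.norm(a-b)
def project(c,P):
    M=R.from_euler('xyz',c['rotation']).as_matrix();p=(np.atleast_2d(P)-np.array(c['position']))@M
    h=c['img'].shape[0]; f=h/2/np.tan(np.radians(c['fov_y'])/2)
    return np.c_[c['cx']+f*p[:,0]/-p[:,2],c['cy']-f*p[:,1]/-p[:,2]]
def amber(c,S=90):
    hsv=cv2.cvtColor(c['img'],cv2.COLOR_BGR2HSV)
    m=cv2.inRange(hsv,(5,S,60),(22,255,255)); n,l,s,ce=cv2.connectedComponentsWithStats(m)
    return m,l,s,ce
E
python3 - <<'E'
from h import *
t=load('top0');s=load('side0')
for n,c in(('t',t),('s',s)):
    m,l,st,ce=amber(c)
    for i in np.argsort(-st[1:,4])[:4]+1: print(n,st[i],ce[i].round(1))
cv2.imwrite('pics/c1.png',cv2.resize(t['img'][130:300,190:410],None,fx=3.5,fy=3.5,interpolation=cv2.INTER_CUBIC))
cv2.imwrite('pics/c2.png',cv2.resize(s['img'][110:310,200:400],None,fx=3,fy=3,interpolation=cv2.INTER_CUBIC))
for p in [(238,218),(221,198),(245,243),(347,203),(380,178),(270,180)]: print(p,zpt(t,p).round(4))
E
```

```text
t [224 203  29  30 699] [238.1 217.3]
t [ 33 169  57  36 402] [ 59.2 180.5]
t [126   2  17  16 199] [133.9   9. ]
t [488  15  13  13 127] [493.7  20.6]
s [ 360   68   55   88 1840] [386.9  99. ]
s [ 261  240   43   33 1107] [281.8 256.3]
s [107 276  33  31 468] [124.1 293.2]
s [ 63  76  34  20 386] [79.4 86.2]
(238, 218) [[0.5071 0.1837 0.0515]]
(221, 198) [[0.5706 0.2403 0.0009]]
(245, 243) [[0.432  0.1657 0.0008]]
(347, 203) [[ 0.5556 -0.1493 -0.0037]]
(380, 178) [[ 0.6338 -0.2529 -0.0074]]
(270, 180) [[6.265e-01 8.910e-02 5.000e-04]]
```

View pics/c1.png

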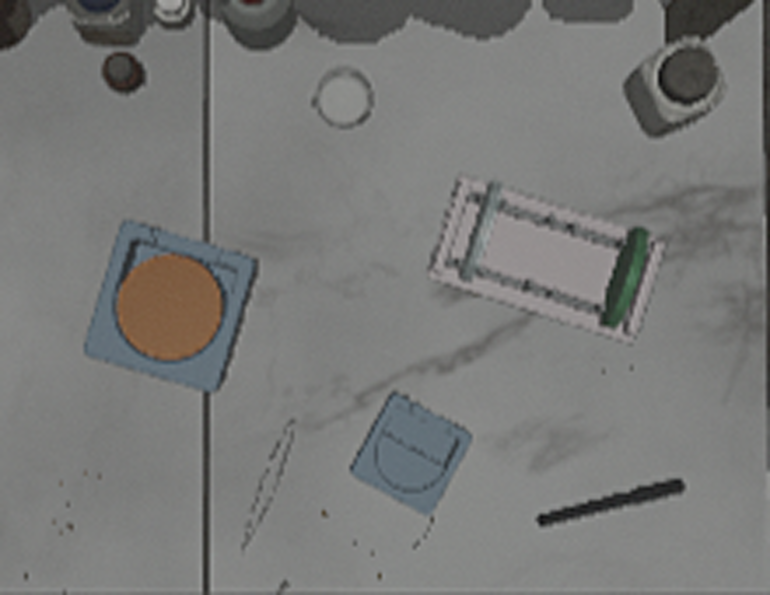

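View pics/c2.png

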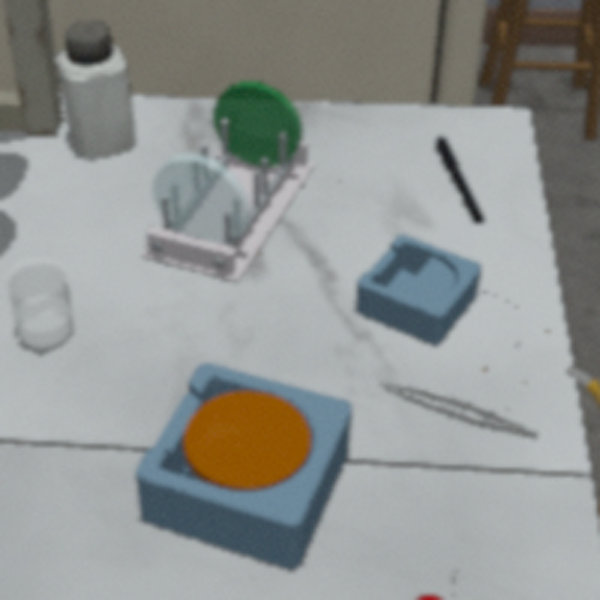

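```bash
cat >> h.py <<'E'
def plan(p,Rt=None,st=None):
    st=st or sense(); R0=R.from_euler('xyz',st['ee_rot'])
    d=R0.inv().apply(np.array(p)-st['position']); print('tool shift',d.round(4),'norm',np.linalg.norm(d).round(4))
    if Rt is not None:
        v=(R0.inv()*Rt).as_rotvec(); print('tool rotvec',v.round(4),'deg',np.degrees(np.linalg.norm(v)).round(1))
def down(yaw_y):  # tool down, tool y at world angle yaw_y
    return R.from_matrix(np.c_[[np.sin(yaw_y)*-1*-1*-1*-1,-np.cos(yaw_y),0],[np.cos(yaw_y),np.sin(yaw_y),0],[0,0,-1]])
E
python3 - <<'E'
from h import *
t=load('top0');s=load('side0')
print('amber top',onplane(t,(238.1,217.3),.053), 'side',onplane(s,(281.8,256.3),.053),'tri',tri(t,(238.1,217.3),s,(281.8,256.3)))
hsv=cv2.cvtColor(t['img'],cv2.COLOR_BGR2HSV); print(hsv[205,215:230].tolist())
m=cv2.inRange(hsv,(95,50,60),(115,255,255)); n,l,st,ce=cv2.connectedComponentsWithStats(m)
for i in np.argsort(-st[1:,4])[:4]+1: print(st[i],ce[i].round(1))
i=l[205,221]; print(i)
i=[k for k in range(1,n) if abs(ce[k][0]-238)<12 and abs(ce[k][1]-217)<12 and st[k,4]>200][0]
pts=np.argwhere(l==i)[:,::-1].astype(np.float32); r=cv2.minAreaRect(pts); b=cv2.boxPoints(r); print(b)
W=onplane(t,b,.053)[:,:2]; print(W.round(4), np.linalg.norm(np.diff(W,axis=0),axis=1),'yaws',[np.degrees(np.arctan2(*(W[(k+1)%4]-W[k])[::-1])).round(1) for k in range(4)])
# rack corners from crop /3.5
rk=np.array([(461,176),(666,243),(634,342),(430,276)])/3.5+[190,130]
W=onplane(t,rk,.015)[:,:2];print('rack',W.round(4),W.mean(0),np.linalg.norm(np.diff(W,axis=0),axis=1),[np.degrees(np.arctan2(*(W[(k+1)%4]-W[k])[::-1])).round(1) for k in range(4)])
print(down(1.2288).as_euler('xyz'))
E
```

```text
amber top [[0.50913659 0.18327449 0.053     ]] side [[0.50711265 0.18595623 0.053     ]] tri (array([0.50830891, 0.18343718, 0.0500969 ]), np.float64(0.0018641410205697717))
[[60, 2, 128], [30, 6, 128], [45, 4, 127], [60, 2, 125], [30, 4, 128], [60, 2, 128], [103, 51, 106], [104, 47, 119], [102, 48, 122], [102, 46, 123], [108, 22, 59], [95, 31, 50], [104, 54, 71], [101, 56, 123], [135, 5, 110]]
[169 367  45  27 780] [191.8 380.3]
[127 143  18  18 219] [135.4 151. ]
[221 201  35  34 110] [239.7 218.6]
[ 33 126  12  12 110] [ 38.4 131.2]
30Traceback (most recent call last):
  File "<stdin>", line 8, in <module>
IndexError: list index out of range
```

```bash
python3 - <<'E'
from h import *
w=load('wrist0');st=sense();R0=R.from_euler('xyz',st['ee_rot'])
Rc=R.from_euler('xyz',w['rotation'])
print('cam in tool pos',R0.inv().apply(w['position']-st['position']).round(4),'Rc',(R0.inv()*Rc).as_matrix().round(3))
P=onplane(w,[(280,210),(280,100),(280,300),(100,210),(460,210)],.05)
print((P-st['position']).round(3))
plan([.54,.15,.30])
E
```

```text
cam in tool pos [ 0.0802 -0.0008 -0.1284] Rc [[ 0.     0.949  0.315]
 [ 1.    -0.    -0.   ]
 [-0.     0.315 -0.949]]
[[ 0.029 -0.008 -0.195]
 [-0.063  0.025 -0.195]
 [ 0.12  -0.039 -0.195]
 [-0.027 -0.164 -0.195]
 [ 0.085  0.149 -0.195]]
tool shift [-0.4582 -0.327  -0.0549] norm 0.5656
```

Request:
move_arm(series=[0,0,0,-0.0272,-0.0205,-0.008,0.0854,0,0,0,-0.0272,-0.0205,-0.008,0.0854,0,0,0,-0.0272,-0.0205,-0.008,0.0854,0,0,0,-0.0272,-0.0205,-0.008,0.0854,0,0,0,-0.0272,-0.0205,-0.008,0.0854,0,0,0,-0.0272,-0.0205,-0.004,0.0854,0,0,0,-0.0272,-0.0205,-0.004,0.0854,0,0,0,-0.0272,-0.0205,-0.004,0.0854,0,0,0,-0.0272,-0.0205,0,0.0854,0,0,0,-0.0272,-0.0205,0,0.0854,0,0,0,-0.0272,-0.0205,0,0.0854,0,0,0,-0.0272,-0.0205,0,0.0854,0,0,0,-0.0272,-0.0205,0,0.0854,0,0,0,-0.0272,-0.0205,0,0.0854,0,0,0,-0.0272,-0.0205,0,0.0854,0,0,0,0,0,0,0.0854], newtons=40)

```text
t: 1.48
position: [0.5089, 0.1659, 0.2968]
ee_rot: [-3.138, 0.001, 2.805]
wrist_force: [-0.7, -0.8, 0.1]
opening: 0.0856
```

```bash
python3 - <<'E'
from h import *
c=shot('wrist','w1');s=sense();print(s['t'],s['q'],s['position'],s['ee_rot'],c['position'],c['rotation'])
E
```

```text
1.5333 [ 0.26364134  0.26763866  1.79539623 -0.00273299  1.08106776 -0.96884616] [0.50757008 0.16749638 0.29663617] [-3.13818530e+00 -7.06266592e-04  2.80457121e+00] [0.43295351 0.19212141 0.42514447] [-0.32052045  0.00332874  1.23466441]
```

View pics/w1.png

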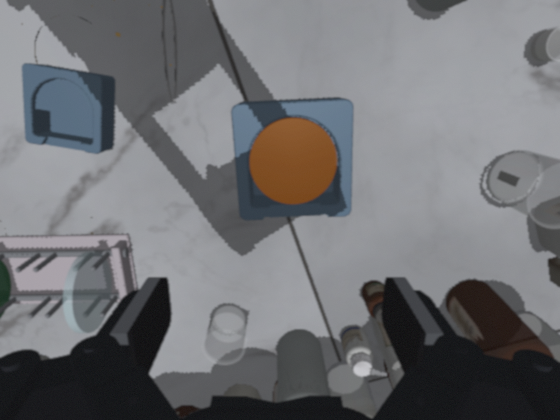

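```bash
python3 - <<'E'
from h import *
c=load('w1')
m,l,st,ce=amber(c); i=l[160,293]; cn=max(cv2.findContours((l==i).astype('uint8'),cv2.RETR_EXTERNAL,cv2.CHAIN_APPROX_NONE)[0],key=len)
e=cv2.fitEllipse(cn);print(e,st[i],'ctr',onplane(c,e[0],.053))
W=onplane(c,cn[:,0],.053)[:,:2]; print('diam',np.ptp(W,axis=0),cv2.minEnclosingCircle(W.astype(np.float32)))
cv2.imwrite('pics/c3.png',cv2.resize(c['img'][85:235,215:370],None,fx=5,fy=4,interpolation=cv2.INTER_CUBIC)[:600])
E
```

```text
((292.6285400390625, 160.59402465820312), (85.98807525634766, 86.96622467041016), 78.75910186767578) [ 249  117   88   87 5993] ctr [[0.50810948 0.18241253 0.053     ]]
diam [0.08999617 0.08932603] ((0.5095030069351196, 0.18216826021671295), 0.04528350383043289)
```

View pics/c3.png

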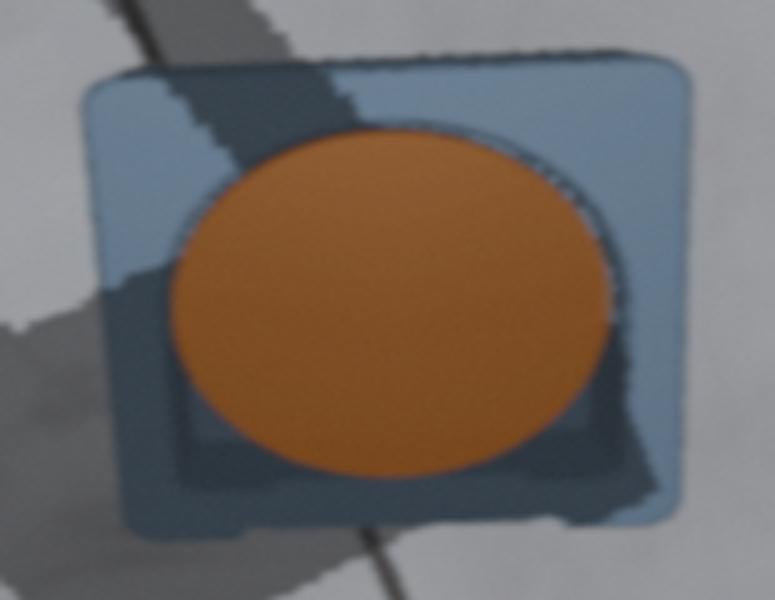

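```bash
python3 - <<'E'
from h import *
c=load('w1')
f=lambda a:np.array(a)/[5,4]+[215,85]
W={}
for n,a in dict(near=[(130,72),(650,58)],far=[(150,539),(655,522)],right=[(690,110),(680,490)],left=[(86,120),(123,500)]).items():
    w=onplane(c,f(a),.053)[:,:2];W[n]=w;d=w[1]-w[0];print(n,w.round(4),np.degrees(np.arctan2(d[1],d[0])).round(1))
for n in('near','far'):
    d=W[n][1]-W[n][0];u=np.array([d[1],-d[0]])/np.hypot(*d); print(n,(W[n].mean(0)-[.5093,.1822])@u)
print(W['far'].mean(0)-W['near'].mean(0))
E
```

```text
near [[0.4379 0.153 ]
 [0.468  0.2492]] 72.6
far [[0.5523 0.1138]
 [0.5832 0.2175]] 73.4
right [[0.4824 0.2532]
 [0.5763 0.225 ]] -16.7
left [[0.4457 0.1408]
 [0.54   0.1122]] -16.8
near -0.05939252093016356
far 0.060757543572001436
[ 0.11477915 -0.03546807]
```

```bash
python3 - <<'E'
from h import *
plan([.539,.1732,.085],down(np.radians(73.2)))
E
```

```text
Traceback (most recent call last):
  File "h.py", line 35, in down
    return R.from_matrix(np.c_[[np.sin(yaw_y)*-1*-1*-1*-1,-np.cos(yaw_y),0],[np.cos(yaw_y),np.sin(yaw_y),0],[0,0,-1]])
           ~~~~~~~~~~~~~^^^^^^^^^^^^^^^^^^^^^^^^^^^^^^^^^^^^^^^^^^^^^^^^^^^^^^^^^^^^^^^^^^^^^^^^^^^^^^^^^^^^^^^^^^^^^^
  File "scipy/spatial/transform/_rotation.pyx", line 1143, in scipy.spatial.transform._rotation.Rotation.from_matrix
ValueError: Non-positive determinant (left-handed or null coordinate frame) in rotation matrix 0: [[ 0.9573195  0.2890318  0.       ]
 [-0.2890318  0.9573195  0.       ]
 [ 0.         0.        -1.       ]].
```

```bash
sed -i '/return R.from_matrix(np.c_\[\[np.sin/d' h.py; echo "    return R.from_matrix(np.c_[[-np.sin(yaw_y),np.cos(yaw_y),0],[np.cos(yaw_y),np.sin(yaw_y),0],[0,0,-1]])" >> h.py
python3 - <<'E'
from h import *
plan([.539,.1732,.085],down(np.radians(73.2)))
E
```

```text
tool shift [-0.0279  0.0165  0.2116] norm 0.214
tool rotvec [-0.0034 -0.0008 -0.0438] deg 2.5
```

Request:
move_arm(series=[-0.003,0,-0.044,0,0,0,0,0,0,0,-0.0035,0.002,0.026,0,0,0,0,-0.0035,0.002,0.026,0,0,0,0,-0.0035,0.002,0.026,0,0,0,0,-0.0035,0.002,0.026,0,0,0,0,-0.0035,0.002,0.026,0,0,0,0,-0.0035,0.002,0.026,0,0,0,0,-0.0035,0.002,0.026,0,0,0,0,-0.0035,0.002,0.026,0,0,0,0,0,0,0,0])

```text
t: 2.37
position: [0.5373, 0.182, 0.082]
ee_rot: [3.138, 0.001, 2.852]
wrist_force: [-1.6, -0.8, -1.2]
opening: 0.0001
```

```bash
python3 - <<'E'
from h import *
c=shot('wrist','w2');s=sense();print(s['t'],s['q'],s['position'],s['ee_rot'],s['opening'],s['wrist_force'])
plan([.539,.1732,.067],down(np.radians(73.2)))
E
```

```text
2.4167 [ 0.27172192  0.57698358  1.92422726  0.00419577  0.63648163 -1.01271072] [0.53756467 0.18215248 0.08401916] [3.13740289e+00 1.97721629e-03 2.85185548e+00] 0.00035741828918469347 [-0.95569544  0.47852825 -0.08285251]
tool shift [-0.0039 -0.0082  0.017 ] norm 0.0193
tool rotvec [0.0042 0.002  0.0035] deg 0.3
```

View pics/w2.png

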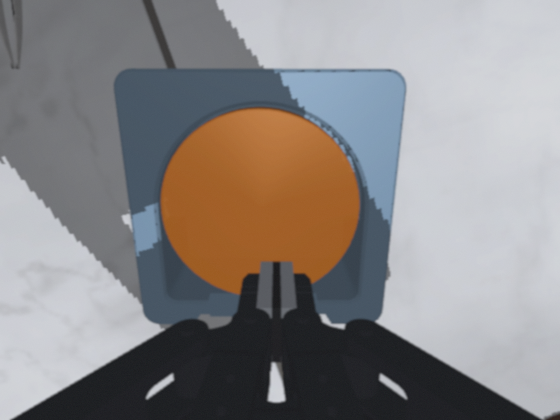

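Seen: the block is square in view and the closed fingers stand at (277,270), about 8 mm to the side of the glass's centre line at col 261. I'll correct this first, then press gradually.

Request:
move_arm(series=[0.004,0.002,0.003,-0.002,-0.008,0,0,0,0,0,-0.002,0,0.008,0,0,0,0,0,0,0.006,0,0,0,0,0,0,0,0])

```text
t: 2.75
position: [0.5401, 0.174, 0.0737]
ee_rot: [3.139, 0.004, 2.85]
wrist_force: [-0.6, -0.7, -0.8]
opening: -0.0001
```

```bash
python3 - <<'E'
from h import *
s=sense();print(s['t'],s['q'],s['position'],s['ee_rot'],s['opening'],s['wrist_force'])
plan([.539,.1732,.067],down(np.radians(73.2)))
E
```

```text
2.75 [ 2.58234480e-01  5.93003240e-01  1.92961453e+00  6.48749154e-05
  6.14838967e-01 -1.02078632e+00] [0.54014508 0.17402256 0.07369429] [3.13939873 0.00350627 2.84976037] -9.797170425398347e-05 [-0.58831189 -0.73369924 -0.75502866]
tool shift [ 0.0009 -0.0011  0.0067] norm 0.0068
tool rotvec [0.0022 0.0035 0.0014] deg 0.2
```

Request:
move_arm(series=[0,0.003,0,0,-0.001,0.004,0,0,0,0,0,0,0.003,0,0,0,0,0,0,0.003,0,0,0,0,0,0,0.002,0])

```text
t: 3.08
position: [0.5415, 0.1732, 0.0632]
ee_rot: [3.137, 0.004, 2.849]
wrist_force: [0.7, 0.5, 1.2]
opening: -0.0003
```

Request:
move_arm(series=[0,0,0,0,0,0.003,0,0,0,0,0,0,0.003,0])

```text
t: 3.25
position: [0.542, 0.1733, 0.057]
ee_rot: [3.136, 0.005, 2.849]
wrist_force: [0.2, 0.5, 1.1]
opening: -0.0
```

Request:
move_arm(series=[0,0,0,0.001,0,0.003,0,0,0,0,0.001,0,0.003,0])

```text
t: 3.42
position: [0.5402, 0.1739, 0.0504]
ee_rot: [3.136, 0.005, 2.849]
wrist_force: [0.8, 0.1, 0.2]
opening: -0.0001
```

```bash
python3 - <<'E'
from h import *
c=shot('wrist','w3');s=sense();print(s['t'],s['position'],s['wrist_force'])
shot('side','s3')
cv2.imwrite('pics/c4.png',cv2.resize(load('s3')['img'][190:320,200:360],None,fx=4,fy=4))
E
```

```text
3.4667 [0.53960651 0.17385697 0.04978335] [ 0.09703544 -0.74310374 -0.57060977]
```

View pics/w3.png

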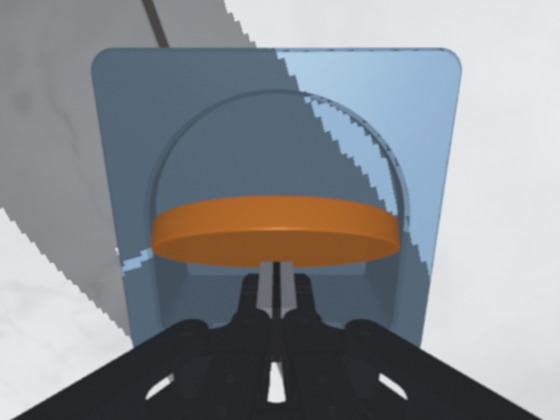

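View pics/c4.png

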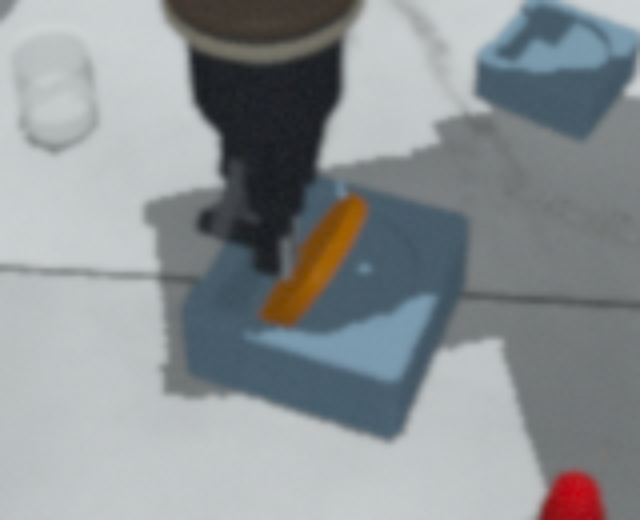

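Request:
move_arm(series=[0,0,0,0,0,-0.01,0,0,0,0,0,0,-0.02,0,0,0,0,0,0,-0.03,0,0,0,0,0,0,-0.035,0,0,0,0,0,0,-0.035,0,0,0,0,0,0,-0.035,0,0,0,0,0,0,-0.03,0.03,0,0,0.12,0,0,0,0.03,0,0,0.12,0,0,0,0.03,0,0,0.12,0,0,0,0.03,0,0,0.12,0,0,0,0.03,0,0,0.12,0,0,0,0.03,0,0,0.12,0,0,0,0.03,0,0,0.12,0,0,0,0.03,0,0,0.12,0,0,0,0.03,0,0,0.12,0,0,0,0.03,0,0,0.12,0,0,0,0.03,0,0,0.12,0,0,0,0.03,0,0,0.12,0,0,0,0.03])

```text
t: 5.1
position: [0.5342, 0.1729, 0.2721]
ee_rot: [3.132, -0.008, 1.356]
wrist_force: [0.6, -0.7, -0.3]
opening: 0.03
```

```bash
python3 - <<'E'
from h import *
c=shot('wrist','w4');s=sense();print(s['t'],s['q'],s['position'],s['ee_rot'],s['wrist_force'])
c=shot('side','s4')
cv2.imwrite('pics/c5.png',cv2.resize(c['img'][190:320,200:360],None,fx=4,fy=4))
E
```

```text
5.15 [0.25765309 0.32271059 1.78026403 0.00249519 1.02611324 0.48137688] [0.53424198 0.17290192 0.27224751] [ 3.13150548 -0.00769477  1.34583182] [0.05683477 0.94606559 0.01987013]
```

View pics/w4.png

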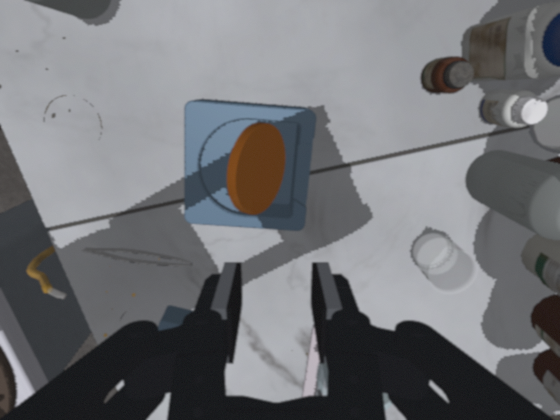

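View pics/c5.png

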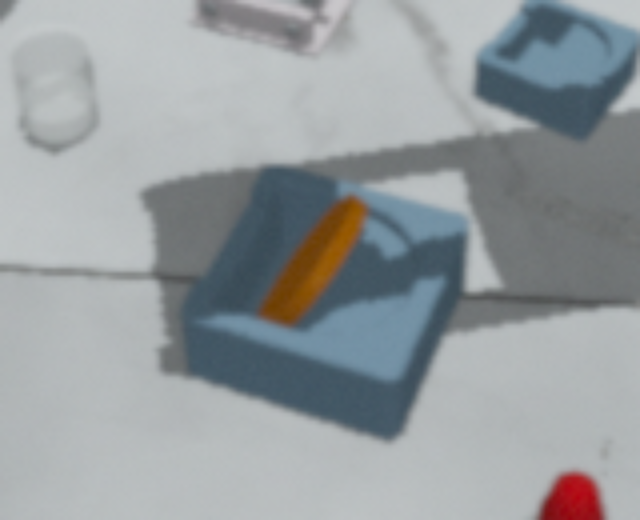

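```bash
cat >> h.py <<'E'
def cloud(c,mask):
    v,u=np.nonzero(mask); z=c['z_map'][v,u]; o,d=ray(c,np.c_[u,v]); return o+d*z[:,None],np.c_[u,v]
bx=np.array([np.cos(np.radians(-16.8)),np.sin(np.radians(-16.8)),0]);by=np.array([-bx[1],bx[0],0]);B0=np.array([.5093,.1822,0])
def toB(P): P=np.atleast_2d(P)-B0; return np.c_[P@bx,P@by,P[:,2]]
E
python3 - <<'E'
from h import *
from scipy.optimize import least_squares
Q=np.array([[.4807,1.5967,1.0651],[.26764,1.79540,1.08107],[.57698,1.92423,.63648],[.593,1.92961,.61484],[.32271,1.78026,1.02611]])
P=np.array([[.21834,.61192,.24481],[.50757,.1675,.29664],[.53756,.18215,.08402],[.54015,.17402,.07369],[.53424,.1729,.27225]])
q1=np.array([1.18141,.26364,.27172,.25823,.25765])
print('lat',-np.sin(q1)*P[:,0]+np.cos(q1)*P[:,1])
r=np.cos(q1)*P[:,0]+np.sin(q1)*P[:,1]
def f(x):
    a,L2,L3,g=x;s=Q[:,0]+Q[:,1];return np.r_[a+L2*np.sin(Q[:,0])+L3*np.sin(s)-r,g+L2*np.cos(Q[:,0])+L3*np.cos(s)-P[:,2]]
o=least_squares(f,[0,.6,.45,0]);print(o.x,o.fun.round(4))
for tag in('w4','s4'):
    c=load(tag); m,l,st,ce=amber(c); i=l[165,256] if tag=='w4' else l[256,280]
    if not i: print('no');continue
    p,px=cloud(c,cv2.erode((l==i).astype('uint8'),np.ones((3,3)))); b=toB(p)
    print(tag,len(b),b.min(0).round(4),b.max(0).round(4))
    best=None;rng=np.random.default_rng(0)
    for _ in range(300):
        k=b[rng.choice(len(b),3,False)];n=np.cross(k[1]-k[0],k[2]-k[0]);nn=np.linalg.norm(n)
        if nn<1e-5: continue
        n/=nn;inl=abs((b-k[0])@n)<.0015
        if best is None or inl.sum()>best.sum(): best=inl
    k=b[best];ctr=k.mean(0);n=np.linalg.svd(k-ctr)[2][2];n*=np.sign(n[2]);print('inl',best.sum(),'ctr',ctr.round(4),'n',n.round(3),'tilt',np.degrees(np.arccos(n[2])))
    zz=b[b[:,2]>b[:,2].max()-.004];print('top pts',zz.mean(0).round(4),zz[:,2].max())
E
```

```text
lat [0.03030198 0.02944154 0.031192   0.03031219 0.03106375]
[ 0.00616635  0.55157228  0.43765815 -0.02874011] [-0.0051  0.004   0.0018  0.0017 -0.0024  0.0032 -0.0003 -0.0014 -0.0015
  0.    ]
w4 3847 [-0.0142 -0.0422  0.0125] [0.0368 0.0771 0.4011]
inl 3396 ctr [0.0124 0.0021 0.0535] n [0.853 0.003 0.521] tilt 58.57172835117073
top pts [0.0196 0.0771 0.4011] 0.40112393742555613
s4 250 [-0.2133 -0.028   0.0213] [0.0275 0.505  0.6717]
inl 195 ctr [0.0041 0.009  0.0601] n [0.848 0.01  0.53 ] tilt 57.982520145242255
top pts [-0.2133  0.505   0.6717] 0.6716819217865483
```

```bash
python3 - <<'E'
from h import *
c=load('w4'); m,l,st,ce=amber(c); i=l[165,256]
p,px=cloud(c,(l==i)); b=toB(p); n=np.array([.852,0,.5236]);n/=np.linalg.norm(n);u=np.array([-n[2],0,n[0]])
d=b@n; ok=abs(d-np.median(d))<.0015; b=b[ok]; print('plane d',np.median(d)); s=b@u; print('u ext',np.percentile(s,[0.2,1,99,99.8]),'y',np.percentile(b[:,1],[.2,99.8]))
# rows of width vs s
umax=np.percentile(s,99.9); top=np.median(d)*n+umax*u; print('top rim face pt (block)',top.round(4), 'rim mid z',(top-.005*n).round(4))
yc=b[:,1][s>umax-.02].mean();print('yc',yc)
# width fit circle: points boundary
from scipy.optimize import least_squares
cn=max(cv2.findContours((l==i).astype('uint8'),cv2.RETR_EXTERNAL,cv2.CHAIN_APPROX_NONE)[0],key=len)[:,0]
# intersect rays with face plane
o,dd=ray(c,cn); o=toB(o)[0]; D=np.c_[dd@bx,dd@by,dd[:,2]]; t=(np.median(d)-o@n)/(D@n); X=o+D*t[:,None]
uv=np.c_[X[:,1],X@u]; sel=uv[:,1]<umax-.012
g=least_squares(lambda x:np.hypot(uv[sel,0]-x[0],uv[sel,1]-x[1])-.045,[0,0],loss='soft_l1',f_scale=.001);print('circle ctr y,u',g.x,np.abs(g.fun).max(), 'in block',(np.median(d)*n+g.x[1]*u).round(4))
E
```

```text
plane d 0.03845745751256559
u ext [-0.00916056 -0.00714441  0.07593804  0.07697455] y [-0.04300032  0.04399999]
top rim face pt (block) [-0.0077  0.      0.0859] rim mid z [-0.0119  0.      0.0833]
yc 0.0016069687734420477
circle ctr y,u [0.00090999 0.03581227] 0.003902755468883988 in block [0.014  0.     0.0506]
```

```bash
cat >> h.py <<'E'
n0=np.array([.852,0,.5236]);n0/=np.linalg.norm(n0);u0=np.array([-n0[2],0,n0[0]])
def B2W(v): v=np.asarray(v);return B0+v[0]*bx+v[1]*by+np.array([0,0,v[2]])
def grasp_pose(u,d=.0332,y=.001):
    p=B2W(d*n0+u*u0+np.array([0,y,0])); rot=lambda v:v[0]*bx+v[1]*by+np.array([0,0,v[2]])
    return p,R.from_matrix(np.c_[by,rot(n0),-rot(u0)])
E
python3 - <<'E'
from h import *
p,Rt=grasp_pose(.15);print(p,Rt.as_matrix());plan(p,Rt)
E
```

```text
[0.46148175 0.19768177 0.1451791 ] [[ 0.2890318   0.81561135  0.50123721]
 [ 0.9573195  -0.24624759 -0.15133244]
 [ 0.          0.52358404 -0.85197403]]
tool shift [ 0.008  -0.0777  0.1262] norm 0.1484
tool rotvec [-0.5409 -0.0304  0.0777] deg 31.4
```

Request:
move_arm(series=[-0.108,-0.006,0.0155,0,0,0,0.03,-0.108,-0.006,0.0155,0,0,0,0.03,-0.108,-0.006,0.0155,0,0,0,0.03,-0.108,-0.006,0.0155,0,0,0,0.03,-0.108,-0.006,0.0155,0,0,0,0.03,0,0,0,0,0,0,0.03])

```text
t: 5.7
position: [0.5355, 0.1696, 0.2747]
ee_rot: [2.643, 0.012, 1.305]
wrist_force: [-0.4, -0.9, -0.1]
opening: 0.0297
```

```bash
python3 - <<'E'
from h import *
s=sense();print(s['t'],s['q'],s['position'],s['ee_rot'],s['opening'])
p,Rt=grasp_pose(.122);plan(p,Rt)
E
```

```text
5.7 [ 0.46062263  0.19165218  2.08951904 -0.64007227  0.57643175  1.21746229] [0.53550939 0.16957032 0.27471399] [2.64291286 0.01184454 1.30475648] 0.029726326049764495
tool shift [ 0.0091 -0.1297  0.1039] norm 0.1664
tool rotvec [-0.0522 -0.0034  0.0295] deg 3.4
```

```bash
cat > k.py <<'E'
from h import *
from scipy.optimize import least_squares
E=R.from_euler
def fk(q,x,c=0,sg=1):
    a,b,h,L2,L3,L6=x
    R1=E('z',q[0]);R2=R1*E('y',q[1]);R3=R2*E('y',q[2]);R6=R3*E('z',sg*q[3])*E('y',q[4])*E('z',q[5]+c)
    return R1.apply([a,b,h])+R2.apply([0,0,L2])+R3.apply([0,0,L3])+R6.apply([0,0,L6]),R6
S=[([1.18140671,.480704961,1.59672028,0,1.06509507,-.0465954],[.21834,.61192,.24481],[-3.14066621,0,2.79879586]),
([.26364134,.26763866,1.79539623,-.00273299,1.08106776,-.96884616],[.50757,.1675,.29664],[-3.13818530,-.000706,2.80457]),
([.27172192,.57698358,1.92422726,.00419577,.63648163,-1.01271072],[.53756,.18215,.08402],[3.1374,.001977,2.851856]),
([.258234,.59300324,1.92961453,0,.614838967,-1.0207863],[.54015,.17402,.07369],[3.1394,.0035,2.84976]),
([.25765309,.32271059,1.78026403,.00249519,1.02611324,.48137688],[.53424,.1729,.27225],[3.1315,-.0077,1.34583]),
([.46062263,.19165218,2.08951904,-.64007227,.57643175,1.21746229],[.53550939,.16957032,.27471399],[2.64291286,.01184454,1.30475648])]
def fit(S=S,sg=1):
    c=[ (fk(q,[0]*6,0,sg)[1].inv()*E('xyz',e)).as_rotvec() for q,p,e in S]
    f=lambda x:np.concatenate([fk(q,x,0,sg)[0]-p for q,p,e in S])
    o=least_squares(f,[0,.03,.2,.55,.44,.25]);return o.x,o.fun.reshape(-1,3),c
E
python3 - <<'E'
from k import *
for sg in(1,-1):
    x,r,c=fit(sg=sg);print(sg,x.round(4),np.round(c,3).tolist());print(r.round(4))
E
```

```text
1 [-0.0041  0.0297  0.3066  0.5667  0.4401  0.3467] [[0.0, -0.0, 1.571], [0.0, -0.0, 1.571], [-0.0, -0.0, 1.571], [-0.0, -0.0, 1.571], [-0.0, -0.0, 1.571], [0.0, 0.0, 1.571]]
[[-0.002  -0.0063  0.004 ]
 [-0.0008 -0.0008  0.0018]
 [ 0.0026  0.0001 -0.0021]
 [ 0.0027  0.0001 -0.0023]
 [-0.0013 -0.001   0.0018]
 [ 0.0022  0.0044 -0.0033]]
-1 [ 0.1066  0.012   0.0785  0.4028  0.4077 -0.0175] [[0.0, -0.0, 1.571], [0.005, 0.001, 1.568], [-0.005, -0.001, 1.578], [-0.0, -0.0, 1.571], [-0.001, 0.005, 1.573], [-0.28, -0.607, 0.438]]
[[ 0.0171 -0.0066  0.0105]
 [ 0.042  -0.0068 -0.0049]
 [ 0.0082 -0.0176  0.0226]
 [ 0.0062 -0.0173  0.0242]
 [ 0.0289 -0.0121 -0.0011]
 [-0.1027  0.0522 -0.0513]]
```

```bash
cat >> k.py <<'E'
def fk2(q,x):
    a,b,h,L2,L3,L6,e=x
    R1=E('z',q[0]);R2=R1*E('y',q[1]);R3=R2*E('y',q[2]);R6=R3*E('z',q[3])*E('y',q[4])*E('z',q[5]+np.pi/2)
    return R1.apply([a,b,h])+R2.apply([0,0,L2])+R3.apply([e,0,L3])+R6.apply([0,0,L6]),R6
def fit2(S=S):
    f=lambda x:np.concatenate([fk2(q,x)[0]-p for q,p,e in S])
    o=least_squares(f,[0,.03,.3,.56,.44,.34,0]);return o.x,o.fun.reshape(-1,3)
lo=np.array([-2.75,-.82,.23,-1.56,.09,-2.92]);hi=np.array([2.75,2.05,2.67,4.7,2.69,2.92])
def ik(p,Rt,x,q0):
    f=lambda q:np.r_[(fk2(q,x)[0]-p)*10,(fk2(q,x)[1].inv()*Rt).as_rotvec()]
    o=least_squares(f,np.clip(q0,lo+1e-3,hi-1e-3),bounds=(lo,hi));return o.x,np.linalg.norm(o.fun)
E
python3 - <<'E'
from k import *
x,r=fit2();print(x.round(4));print(r.round(4))
q=np.array(S[-1][0])
for u in(.15,.122,.1,.085,.072,):
    p,Rt=grasp_pose(u);qq,e=ik(p,Rt,x,q);print(u,qq.round(3),round(e,4))
    qq,e=ik(p,Rt,x,[.45,.3,2.5,-1,.3,1.2]);print(u,qq.round(3),round(e,4))
    qq,e=ik(p,Rt,x,[.3,.3,2.5,2,.3,-2]);print(u,qq.round(3),round(e,4))
E
```

```text
[-0.      0.0303  0.3176  0.5973  0.445   0.3577  0.0329]
[[ 0.  0.  0.]
 [-0. -0. -0.]
 [ 0.  0. -0.]
 [-0. -0.  0.]
 [ 0.  0. -0.]
 [-0.  0.  0.]]
0.15 [ 0.648  0.39   2.335 -1.422  0.442  2.271] 0.0
0.15 [ 0.648  0.39   2.335 -1.422  0.442  2.271] 0.0
0.15 [ 0.488  0.39   2.513  3.674  0.417 -2.92 ] 0.2631
0.122 [ 0.618  0.452  2.33  -1.56   0.427  2.393] 0.0052
0.122 [ 0.618  0.452  2.33  -1.56   0.427  2.393] 0.0052
0.122 [ 0.489  0.466  2.495  3.688  0.468 -2.92 ] 0.2338
0.1 [ 0.596  0.498  2.304 -1.56   0.42   2.383] 0.0327
0.1 [ 0.596  0.498  2.304 -1.56   0.42   2.383] 0.0327
0.1 [ 0.484  0.521  2.476  3.691  0.496 -2.92 ] 0.213
0.085 [ 0.581  0.529  2.286 -1.56   0.415  2.376] 0.0503
0.085 [ 0.581  0.529  2.286 -1.56   0.415  2.376] 0.0503
0.085 [ 0.478  0.557  2.462  3.69   0.512 -2.92 ] 0.1999
0.072 [ 0.569  0.556  2.27  -1.56   0.412  2.369] 0.0647
0.072 [ 0.569  0.556  2.27  -1.56   0.412  2.369] 0.0647
0.072 [ 0.472  0.588  2.45   3.688  0.524 -2.92 ] 0.1893
```

```bash
cat >> k.py <<'E'
C0=np.array([0,.001,0])+.0332*n0+.0340*u0   # glass centre, block frame
rotB=lambda v:v[0]*bx+v[1]*by+np.array([0,0,v[2]])
def gp(rho,phi,flip=0):
    rad=np.cos(phi)*u0+np.sin(phi)*np.array([0,1,0]); z=-rad; y=n0*(-1 if flip else 1); xx=np.cross(y,z)
    return B2W(C0+rho*rad),R.from_matrix(np.c_[rotB(xx),rotB(y),rotB(z)])
E
python3 - <<'E'
from k import *
x,_=fit2();q=np.array(S[-1][0]);rng=np.random.default_rng(1)
for fl in(0,1):
  for ph in range(-60,61,10):
    best=set()
    for k in range(12):
        q0=q if k==0 else np.r_[rng.uniform(0,.8),rng.uniform(0,.8),rng.uniform(1.8,2.6),rng.uniform(-1.5,4.6),rng.uniform(.1,1.2),rng.uniform(-2.9,2.9)]
        a,ea=ik(*gp(.037,np.radians(ph),fl),x,q0)
        if ea<.003: best.add(tuple(a.round(2)))
    print(fl,ph,best)
E
```

```text
0 -60 {(np.float64(-0.44), np.float64(1.03), np.float64(2.43), np.float64(1.85), np.float64(1.2), np.float64(-2.52))}
0 -50 {(np.float64(-0.33), np.float64(0.93), np.float64(2.52), np.float64(2.11), np.float64(1.13), np.float64(-2.56))}
0 -40 {(np.float64(-0.16), np.float64(0.81), np.float64(2.57), np.float64(2.39), np.float64(1.03), np.float64(-2.56))}
0 -30 {(np.float64(0.04), np.float64(0.7), np.float64(2.58), np.float64(2.7), np.float64(0.86), np.float64(-2.54))}
0 -20 {(np.float64(0.25), np.float64(0.61), np.float64(2.53), np.float64(3.08), np.float64(0.63), np.float64(-2.63))}
0 -10 set()
0 0 set()
0 10 {(np.float64(0.66), np.float64(0.61), np.float64(2.19), np.float64(-1.32), np.float64(0.57), np.float64(2.23))}
0 20 {(np.float64(0.72), np.float64(0.68), np.float64(2.06), np.float64(-1.05), np.float64(0.76), np.float64(2.02))}
0 30 {(np.float64(0.75), np.float64(0.76), np.float64(1.91), np.float64(-0.9), np.float64(0.97), np.float64(1.91))}
0 40 {(np.float64(0.77), np.float64(0.86), np.float64(1.77), np.float64(-0.8), np.float64(1.17), np.float64(1.85))}
0 50 {(np.float64(0.77
[... 1033 characters left out ...]
{(np.float64(0.66), np.float64(0.61), np.float64(2.19), np.float64(-1.32), np.float64(0.57), np.float64(-0.91))}
1 20 {(np.float64(0.72), np.float64(0.68), np.float64(2.06), np.float64(-1.05), np.float64(0.76), np.float64(-1.12))}
1 30 {(np.float64(0.75), np.float64(0.76), np.float64(1.91), np.float64(-0.9), np.float64(0.97), np.float64(-1.23))}
1 40 {(np.float64(0.77), np.float64(0.86), np.float64(1.77), np.float64(-0.8), np.float64(1.17), np.float64(-1.29))}
1 50 {(np.float64(0.77), np.float64(0.96), np.float64(1.62), np.float64(-0.75), np.float64(1.37), np.float64(-1.34))}
1 60 {(np.float64(0.76), np.float64(1.07), np.float64(1.47), np.float64(-0.71), np.float64(1.57), np.float64(-1.37))}
```

```bash
python3 - <<'E'
from k import *
x,_=fit2();q=sense()['q']
for rho in(.095,.06,.039):
    p,Rt=gp(rho,np.radians(20));a,e=ik(p,Rt,x,q);print(rho,p.round(4),a.round(3),e.round(4))
plan(*gp(.095,np.radians(20)))
E
```

```text
0.095 [0.4843 0.2247 0.1224] [ 0.784  0.595  2.03  -0.919  0.846  1.92 ] 0.0
0.06 [0.4973 0.2083 0.0944] [ 0.744  0.643  2.047 -0.994  0.794  1.977] 0.0
0.039 [0.5051 0.1984 0.0776] [ 0.72   0.673  2.054 -1.043  0.766  2.015] 0.0
tool shift [ 0.0416 -0.1288  0.1028] norm 0.1699
tool rotvec [-0.0465 -0.3523  0.0383] deg 20.5
```

Request:
move_arm(series=[-0.012,-0.088,0.01,0,0,0,0.03,-0.012,-0.088,0.01,0,0,0,0.03,-0.012,-0.088,0.01,0,0,0,0.03,-0.012,-0.088,0.01,0,0,0,0.03,0,0,0,0,0,0,0.03])

```text
t: 6.12
position: [0.5327, 0.1689, 0.2781]
ee_rot: [2.57, 0.322, 1.102]
wrist_force: [-0.8, 0.7, -1.0]
opening: 0.0302
```

```bash
python3 - <<'E'
from k import *
print(sense()['position'],sense()['q']);plan(*gp(.095,np.radians(20)))
E
```

```text
[0.53270044 0.16890705 0.27806963] [ 0.6449639   0.35859287  1.91706803 -0.78105641  1.02746867  1.492609  ]
tool shift [ 0.0757 -0.1327  0.0798] norm 0.1723
tool rotvec [-0.004   0.0153  0.0239] deg 1.6
```

Request:
move_arm(series=[0,0.004,0.006,0.0095,-0.0166,0.01,0.03,0,0.004,0.006,0.0095,-0.0166,0.01,0.03,0,0.004,0.006,0.0095,-0.0166,0.01,0.03,0,0.004,0.006,0.0095,-0.0166,0.01,0.03,0,0,0,0.0095,-0.0166,0.01,0.03,0,0,0,0.0095,-0.0166,0.01,0.03,0,0,0,0.0095,-0.0166,0.01,0.03,0,0,0,0.0095,-0.0166,0.01,0.03,0,0,0,0,0,0,0.03])

```text
t: 6.87
position: [0.4799, 0.2311, 0.118]
ee_rot: [2.613, 0.302, 1.133]
wrist_force: [-0.1, -0.8, -0.6]
opening: 0.03
```

```bash
python3 - <<'E'
from k import *
print(sense()['position'],sense()['q'],sense()['opening']);plan(*gp(.095,np.radians(20)))
shot('wrist','w5');c=shot('side','s5');cv2.imwrite('pics/c6.png',cv2.resize(c['img'][150:320,180:380],None,fx=3.5,fy=3.5))
E
```

```text
[0.47989672 0.23105155 0.11801444] [ 0.77493114  0.58931259  2.0250737  -0.87393984  0.82230137  1.83741759] 0.029984462535581843
tool shift [-0.005   0.0073  0.0007] norm 0.0088
tool rotvec [-0.0383 -0.0166  0.0385] deg 3.3
```

View pics/w5.png

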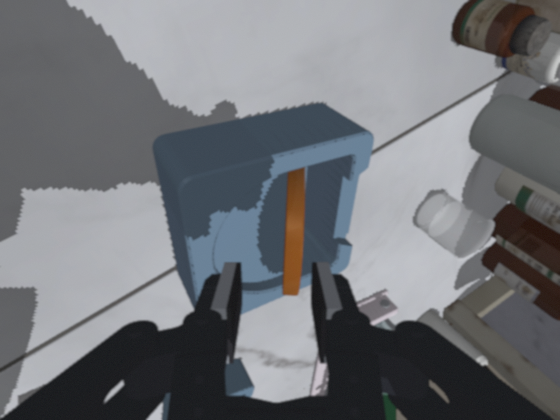

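View pics/c6.png

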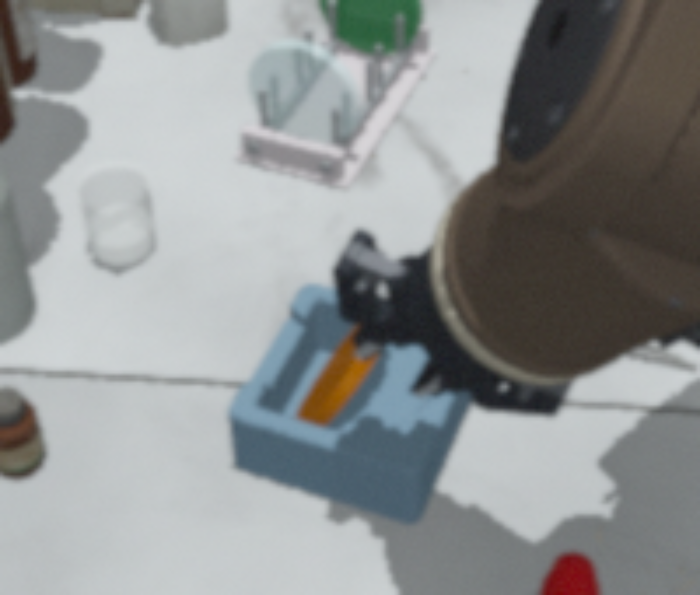

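Wrist view: the amber glass is seen edge-on at cols 285–303, rows 170–295, slightly right of the jaw centre (col 277). That agrees with the computed 7 mm / 3° correction.

Request:
move_arm(series=[-0.038,-0.017,0.038,-0.005,0.007,0,0.03,0,0,0,0,0,0,0.03])

```text
t: 7.13
position: [0.4868, 0.2239, 0.1281]
ee_rot: [2.561, 0.294, 1.088]
wrist_force: [-0.1, -0.3, -1.0]
opening: 0.03
```

```bash
python3 - <<'E'
from k import *
plan(*gp(.095,np.radians(20)))
c=shot('wrist','w6')
m,l,st,ce=amber(c)
k=[i for i in range(1,len(st)) if st[i,4]>500 and 200<ce[i][0]<360];print(st[k])
# axis plane prediction: project top/bottom face mid lines
pl=lambda d,rho,ph:project(c,B2W(C0+d*n0+rho*(np.cos(ph)*u0+np.sin(ph)*np.array([0,1,0]))))
print('pred rim', [pl(d,.045,np.radians(a)).round(0).tolist() for d in(-.005,.005) for a in(-60,0,20,60)])
for row in(180,200,220,240,260,280): r=np.nonzero(np.isin(l[row],k))[0]; print(row,r.min() if len(r) else None,r.max() if len(r) else None)
E
```

```text
tool shift [ 0.0013 -0.0053  0.0032] norm 0.0063
tool rotvec [ 0.0013 -0.001  -0.0023] deg 0.2
[[ 257  154   19  128 2190]]
pred rim [[[260.0, 280.0]], [[257.0, 264.0]], [[256.0, 241.0]], [[256.0, 183.0]], [[275.0, 280.0]], [[275.0, 264.0]], [[275.0, 241.0]], [[275.0, 183.0]]]
180 257 273
200 257 274
220 257 275
240 258 275
260 258 275
280 261 274
```

View pics/w6.png

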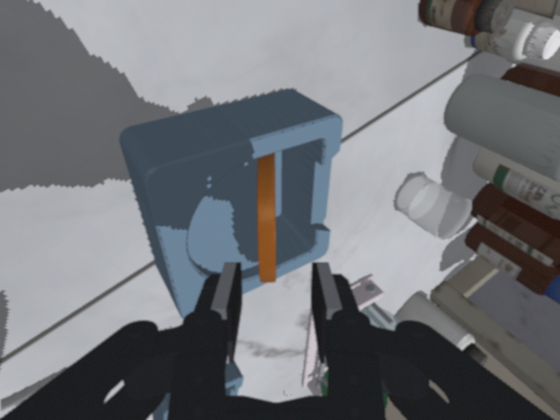

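Predicted glass edge lines match the image (cols 257–275), so the plane is confirmed. Align, then advance.

Request:
move_arm(series=[0,0,0,0.001,-0.0055,0.003,0.03,0,0,0,0,0,0,0.03,0,0,0,0,0,0.01,0.03,0,0,0,0,0,0.01,0.03])

```text
t: 7.52
position: [0.4928, 0.2172, 0.1084]
ee_rot: [2.567, 0.288, 1.095]
wrist_force: [-0.0, 0.0, -0.2]
opening: 0.03
```

```bash
python3 - <<'E'
from k import *
plan(*gp(.039,np.radians(20)))
E
```

```text
tool shift [-0.0019 -0.0013  0.038 ] norm 0.0381
tool rotvec [-0.0032 -0.0093  0.0005] deg 0.6
```

Request:
move_arm(series=[-0.003,-0.009,0,-0.002,-0.001,0.008,0.03,0,0,0,0,0,0.01,0.03,0,0,0,0,0,0.01,0.03])

```text
t: 7.77
position: [0.5025, 0.2008, 0.0832]
ee_rot: [2.564, 0.297, 1.09]
wrist_force: [-0.4, -0.1, -0.3]
opening: 0.03
```

```bash
python3 - <<'E'
from k import *
plan(*gp(.039,np.radians(20)))
c=shot('wrist','w7'); print(sense()['wrist_force'])
E
```

```text
tool shift [ 0.0008 -0.0002  0.0066] norm 0.0067
tool rotvec [-0.001   0.0005  0.0015] deg 0.1
[-0.0121515  -0.72646952 -1.73559001]
```

View pics/w7.png

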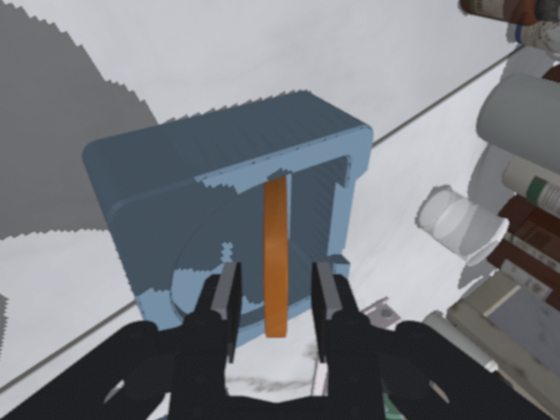

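The glass (cols 265–288) lies centred between the fingers (tips at cols 240 and 313). Advance the last 6 mm and close gently.

Request:
move_arm(series=[0,0,0,0,0,0.006,0.03,0,0,0,0,0,0,0.02,0,0,0,0,0,0,0.014,0,0,0,0,0,0,0.008,0,0,0,0,0,0,0.006,0,0,0,0,0,0,0.004], newtons=25)

```text
t: 8.32
position: [0.5051, 0.1951, 0.0752]
ee_rot: [2.565, 0.301, 1.089]
wrist_force: [-0.4, -0.7, -1.0]
opening: 0.0096
```

```bash
python3 - <<'E'
from k import *
plan(*gp(.039,np.radians(20)))
c=shot('wrist','w8'); s=sense();print(s['wrist_force'],s['opening'])
E
```

```text
tool shift [ 0.0021  0.0005 -0.0035] norm 0.0041
tool rotvec [-0.0026  0.0051  0.0028] deg 0.4
[ 1.23362615 -1.28011466 -1.25214805] 0.009572609154763162
```

View pics/w8.png

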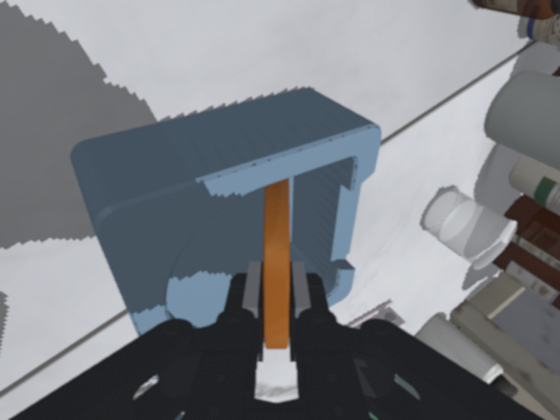

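Request:
move_arm(series=[0,0,0,0,0,0,0.004,0,0,0,-0.0014,0.0004,-0.0038,0.004,0,0,0,-0.0027,0.0008,-0.0075,0.004,0,0,0,-0.0027,0.0008,-0.0075,0.004], newtons=40)

```text
t: 8.7
position: [0.4957, 0.1981, 0.0937]
ee_rot: [2.566, 0.302, 1.089]
wrist_force: [0.1, -0.3, -2.7]
opening: 0.009
```

Request:
move_arm(series=[0,0,0,-0.0034,0.001,-0.0094,0.004,0,0,0,-0.0034,0.001,-0.0094,0.004,0,0,0,-0.0034,0.001,-0.0094,0.004])

```text
t: 8.95
position: [0.4816, 0.2026, 0.1239]
ee_rot: [2.567, 0.302, 1.09]
wrist_force: [-0.1, 0.6, -1.8]
opening: 0.009
```

```bash
python3 - <<'E'
from k import *
plan(*gp(.039,np.radians(20)))
c=shot('wrist','w9'); s=sense();print(s['wrist_force'],s['opening'],s['q'])
c=shot('side','s9');cv2.imwrite('pics/c9.png',cv2.resize(c['img'][150:320,180:380],None,fx=3.5,fy=3.5))
E
```

```text
tool shift [ 0.0207 -0.0037  0.0477] norm 0.0521
tool rotvec [-0.0043  0.005   0.0037] deg 0.4
[-0.07059221  0.92573238  1.15970396] 0.009148821207924308 [ 0.75644864  0.57631853  2.06571443 -0.94155754  0.8282128   1.91981842]
```

View pics/w9.png

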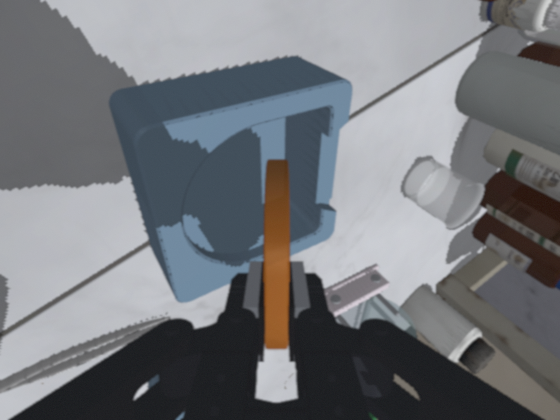

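View pics/c9.png

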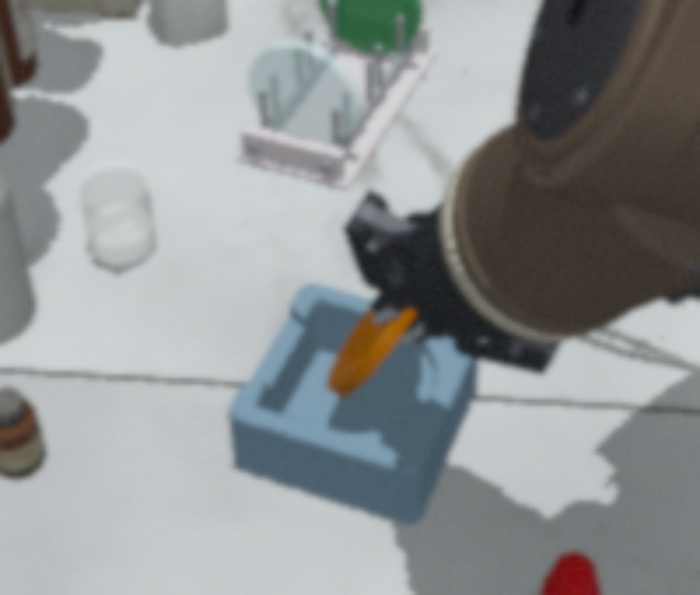

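Request:
move_arm(series=[0,0,0,-0.0087,0.0157,-0.024,0.004,0,0,0,-0.0087,0.0157,-0.024,0.004,0,0,0,-0.0087,0.0157,-0.024,0.004,0,0,0,-0.0087,0.0157,-0.024,0.004,0,0,0,-0.0087,0.0157,-0.024,0.004,0,0,0,-0.0087,0.0157,-0.024,0.004,0,0,0,0,0,0,0.004])

```text
t: 9.63
position: [0.4812, 0.2035, 0.3113]
ee_rot: [2.57, 0.303, 1.093]
wrist_force: [1.2, 0.7, -1.5]
opening: 0.009
```

```bash
python3 - <<'E'
from k import *
s=sense();print(s['position'],s['q'],s['opening'])
for a in (73.2,-106.8):
  plan(s['position'],down(np.radians(a)))
c=shot('top','t9');cv2.imwrite('pics/c10.png',cv2.resize(c['img'][130:300,230:430],None,fx=3.5,fy=3.5,interpolation=cv2.INTER_CUBIC))
E
```

```text
[0.48122247 0.20353187 0.31125797] [ 0.75593404  0.29265453  1.91509672 -0.71777575  1.12536537  1.52764199] 0.009009547496770236
tool shift [0. 0. 0.] norm 0.0
tool rotvec [ 0.1522  0.7004 -1.603 ] deg 100.6
tool shift [0. 0. 0.] norm 0.0
tool rotvec [ 0.683  -0.1484  1.4214] deg 90.8
```

View pics/c10.png

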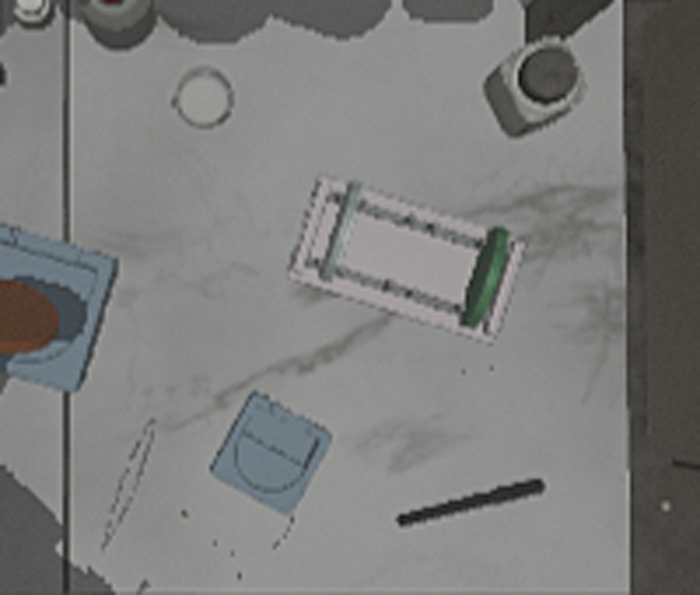

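Request:
move_arm(series=[0.0101,0.0467,-0.1069,0,0,0,0.004,0.0101,0.0467,-0.1069,0,0,0,0.004,0.0101,0.0467,-0.1069,0,0,0,0.004,0.0101,0.0467,-0.1069,0,0,0,0.004,0.0101,0.0467,-0.1069,0,0,0,0.004,0.0101,0.0467,-0.1069,0,0,0,0.004,0.0101,0.0467,-0.1069,0,0,0,0.004,0.0101,0.0467,-0.1069,0,0,0,0.004,0.0101,0.0467,-0.1069,0,0,0,0.004,0.0101,0.0467,-0.1069,0,0,0,0.004,0.0101,0.0467,-0.1069,0,0,0,0.004,0.0101,0.0467,-0.1069,0,0,0,0.004,0.0101,0.0467,-0.1069,0,0,0,0.004,0.0101,0.0467,-0.1069,0,0,0,0.004,0.0101,0.0467,-0.1069,0,0,0,0.004,0,0,0,0,0,0,0.004])

```text
t: 11.02
position: [0.4703, 0.198, 0.288]
ee_rot: [-3.124, -0.022, 2.854]
wrist_force: [0.3, 0.1, -2.0]
opening: 0.0085
```

```bash
python3 - <<'E'
from k import *
s=sense();print(s['position'],s['q'],s['opening'])
t=load('top0')
rk=np.array([(461,176),(666,243),(634,342),(430,276)])/3.5+[190,130]
for z in(.0,.006,.03):
    W=onplane(t,rk,z)[:,:2];print('rack',W.round(4).tolist(),W.mean(0),np.linalg.norm(np.diff(W,axis=0),axis=1),[np.degrees(np.arctan2(*(W[(k+1)%4]-W[k])[::-1])).round(1) for k in range(4)])
plan([.56,-.15,.28],down(np.radians(73.2)))
E
```

```text
[0.47034787 0.1979926  0.28795321] [ 3.40099676e-01  2.53893631e-01  1.83846143e+00 -1.73733898e-03
  1.07724192e+00 -9.42553343e-01] 0.008535058019371808
rack [[0.6258, -0.0709], [0.5665, -0.2517], [0.4792, -0.2227], [0.5372, -0.0433]] [ 0.55216202 -0.14713898] [0.19020033 0.0920364  0.18856274] [np.float64(-108.2), np.float64(161.6), np.float64(72.1), np.float64(-17.3)]
rack [[0.6251, -0.0704], [0.5661, -0.2505], [0.4791, -0.2216], [0.5369, -0.0429]] [ 0.55179582 -0.14635285] [0.18949542 0.09169531 0.1878639 ] [np.float64(-108.2), np.float64(161.6), np.float64(72.1), np.float64(-17.3)]
rack [[0.6226, -0.0684], [0.5644, -0.2458], [0.4787, -0.2173], [0.5357, -0.0413]] [ 0.55033102 -0.14320835] [0.18667581 0.09033092 0.18506856] [np.float64(-108.2), np.float64(161.6), np.float64(72.1), np.float64(-17.3)]
tool shift [-0.1848 -0.3082  0.0094] norm 0.3594
tool rotvec [-0.0177 -0.0217  0.0059] deg 1.6
```

Request:
move_arm(series=[-0.018,-0.022,0.006,-0.01,-0.012,-0.01,0.004,0,0,0,-0.02,-0.027,-0.005,0.004,0,0,0,-0.02,-0.027,-0.005,0.004,0,0,0,-0.02,-0.027,-0.005,0.004,0,0,0,-0.02,-0.027,-0.005,0.004,0,0,0,-0.02,-0.027,0,0.004,0,0,0,-0.02,-0.027,0,0.004,0,0,0,-0.02,-0.027,0,0.004,0,0,0,-0.02,-0.027,0,0.004,0,0,0,-0.02,-0.027,0,0.004,0,0,0,-0.02,-0.027,0,0.004,0,0,0,-0.01,-0.01,0,0.004,0,0,0,0,0,0,0.004])

```text
t: 12.1
position: [0.5837, -0.1655, 0.304]
ee_rot: [-3.122, -0.002, 2.783]
wrist_force: [-1.2, 0.1, -3.0]
opening: 0.0091
```

```bash
python3 - <<'E'
from k import *
s=sense();print(s['position'],s['q'],s['ee_rot'],s['opening'])
shot('wrist','r1')
E
```

```text
[ 0.58366522 -0.16550846  0.30398749] [-0.31496794  0.368369    1.62679947 -0.02100854  1.14885649 -1.5189839 ] [-3.12234328e+00 -1.51984804e-03  2.78342488e+00] 0.00914773171314369
```

View pics/r1.png

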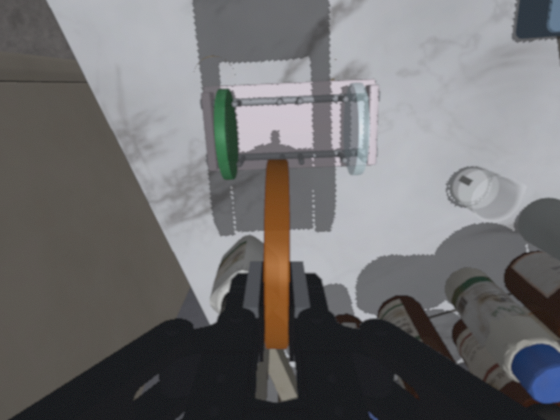

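```bash
python3 - <<'E'
from h import *
c=load('r1');cv2.imwrite('pics/c11.png',cv2.resize(c['img'][70:190,195:390],None,fx=4,fy=4,interpolation=cv2.INTER_CUBIC))
E
```

```text
(no output)
```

View pics/c11.png

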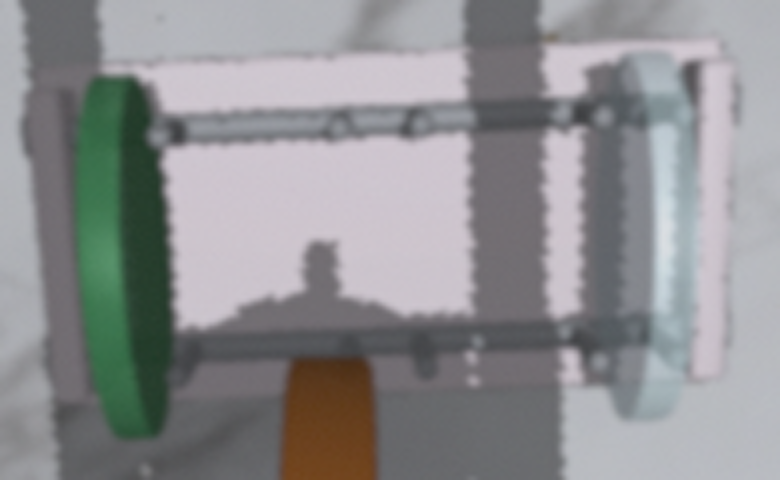

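```bash
python3 - <<'E'
from h import *
t=load('top0');print('jar cap',onplane(t,(687/3.5+190,72/3.5+130),.128))
c=load('r1')
f=lambda a:np.array(a)/4+[195,70]
print('rack base corners z.006?')
for a in [(340,118),(414,116)]: print(onplane(c,f(a),.061))
s=sense();RR=R.from_euler('xyz',s['ee_rot']);print('tooly deg',np.degrees(np.arctan2(*RR.as_matrix()[:2,1][::-1])))
# rod ends upper/lower rods direction at z=.018
for a in [((200,127),(560,113)),((200,350),(560,334))]:
    w=onplane(c,f(np.array(a)),.02);d=w[1]-w[0];print(w.round(4),np.degrees(np.arctan2(d[1],d[0])))
plan([.57,-.15,.235],down(np.radians(72.6)))
E
```

```text
jar cap [[ 0.69754754 -0.24510859  0.128     ]]
rack base corners z.006?
[[ 0.5208728  -0.14363492  0.061     ]]
[[ 0.52668159 -0.12674685  0.061     ]]
tooly deg 69.50639331452192
[[ 0.5112 -0.1806  0.02  ]
 [ 0.5415 -0.089   0.02  ]] 71.67553335970742
[[ 0.5673 -0.2033  0.02  ]
 [ 0.5982 -0.107   0.02  ]] 72.25444282945698
tool shift [0.0171 0.0103 0.0686] norm 0.0714
tool rotvec [-0.0191 -0.003  -0.054 ] deg 3.3
```

Request:
move_arm(series=[-0.019,-0.003,-0.05,0.001,0.005,0.02,0.004,0,0,0,0.001,0.005,0.025,0.004,0,0,0,0.001,0,0.022,0.004,0,0,0,0,0,0,0.004])

```text
t: 12.48
position: [0.5814, -0.1503, 0.2333]
ee_rot: [-3.141, 0.001, 2.826]
wrist_force: [-1.3, 0.5, -3.1]
opening: 0.0091
```

```bash
python3 - <<'E'
from h import *
s=sense();print(s['position'],s['ee_rot'],s['opening'])
c=shot('wrist','r2');cv2.imwrite('pics/c12.png',cv2.resize(c['img'][60:230,170:420],None,fx=3.2,fy=3.2,interpolation=cv2.INTER_CUBIC))
E
```

```text
[ 0.58144235 -0.15032604  0.23326284] [-3.14054326e+00  7.62676136e-04  2.82558820e+00] 0.009115298386267344
```

View pics/c12.png

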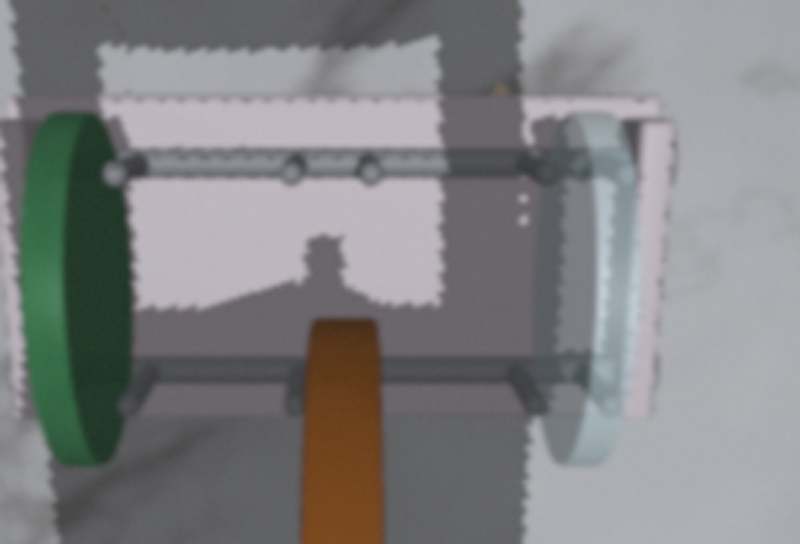

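View pics/r2.png

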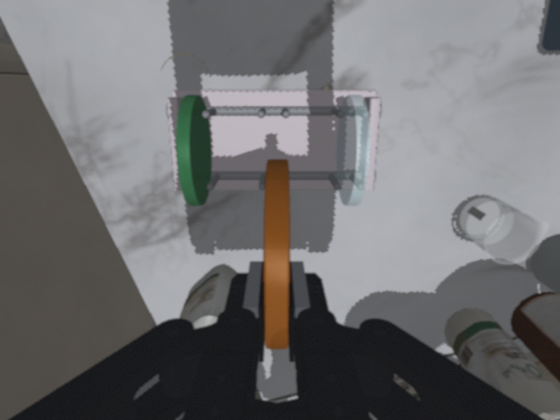

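```bash
python3 - <<'E'
from h import *
c=load('r2');f=lambda a:np.array(a)/3.2+[170,60]
A,B,F,G=[onplane(c,f(a),.0585)[0] for a in[(291,173),(370,173),(293,407),(127,408)]]
print(A,B,F,'|AB|',np.linalg.norm(A-B),'AF',np.linalg.norm(A-F),np.degrees(np.arctan2(*(F-A)[:2][::-1])),np.degrees(np.arctan2(*(B-A)[:2][::-1])))
G0=onplane(c,f((114,172)),.0585)[0];D=onplane(c,f((527,370)),.0) 
print('green pin',G0,np.linalg.norm(G0-A))
# rods: centre line
for z,a in[(.02,((140,163),(540,164))),(.02,((150,370),(520,371)))]:
    w=onplane(c,f(np.array(a)),z);d=w[1]-w[0];print('rod',w.round(4),np.degrees(np.arctan2(d[1],d[0])))
# base near edge and right corner
for nm,a in dict(nearedge=((110,97),(650,100)),).items():
    w=onplane(c,f(np.array(a)),.006);d=w[1]-w[0];print(nm,w.round(4),np.degrees(np.arctan2(d[1],d[0])))
yd=np.radians(72.2);ry=np.array([np.cos(yd),np.sin(yd)]);rx=np.array([ry[1],-ry[0]])
m=(A+B)[:2]/2;print('slot ctr from near pins',m+.03*rx,' from A,F mid + 10 y',(A+F)[:2]/2+.01*ry)
s=load('side0')
# tri check: pin top heights using top0? rack end wall
# glass pose: held: columns at row
m,l,st,ce=amber(c)
for row in(165,180,200,220,240):
    r=np.nonzero((m[row]>0))[0]; r=r[(r>250)&(r<300)]; print(row,r.min(),r.max())
print('pred bottoms',project(c,sense()['position']+np.array([0,0,-.084])))
E
```

```text
[ 0.52283497 -0.14480701  0.0585    ] [ 0.52895527 -0.12607693  0.0585    ] [ 0.58021795 -0.16382403  0.0585    ] |AB| 0.019704669603353115 AF 0.06045208107241709 -18.3354644743777 71.90449789529698
green pin [ 0.50889449 -0.18668818  0.0585    ] 0.0441403336309969
rod [[ 0.5094 -0.1866  0.02  ]
 [ 0.5445 -0.08    0.02  ]] 71.76522096874903
rod [[ 0.5659 -0.2052  0.02  ]
 [ 0.6002 -0.1011  0.02  ]] 71.75170334867
nearedge [[ 0.4897 -0.1906  0.006 ]
 [ 0.5387 -0.0435  0.006 ]] 71.59862182653534
slot ctr from near pins [ 0.554459   -0.14461283]  from A,F mid + 10 y [ 0.55458341 -0.14479423]
165 267 287
180 265 288
200 265 288
220 264 289
240 264 289
pred bottoms [[277.67920482 224.00601952]]
```

```bash
python3 - <<'E'
from h import *
c=load('r2');s=sense();RR=R.from_euler('xyz',s['ee_rot'])
a=np.linspace(0,2*np.pi,360)
for x0,z0 in[(0,.0355),(.002,.0355),(.005,.0355),(.002,.04),(.002,.031)]:
    row=[]
    for y in(-.005,.005):
        P=s['position']+RR.apply(np.c_[x0+.045*np.cos(a),np.full(360,y),z0+.045*np.sin(a)]);row.append(project(c,P)[:,1].min().round(1))
    print(x0,z0,row)
m=cv2.inRange(cv2.cvtColor(c['img'],cv2.COLOR_BGR2HSV),(5,90,40),(22,255,255));print([np.nonzero(m[100:300,u])[0].min()+100 for u in(270,274,278,282)])
d=shot('side','sr');cv2.imwrite('pics/c13.png',cv2.resize(d['img'][90:250,200:340],None,fx=4,fy=3.7,interpolation=cv2.INTER_CUBIC))
m,l,st,ce=amber(d)
for i in np.argsort(-st[1:,4])[:4]+1: print(st[i],ce[i].round(1))
plan([.5545-.002*.95,-.1447+.002*.31,.18],down(np.radians(71.8)))
E
```

```text
0 0.0355 [np.float64(166.9), np.float64(166.9)]
0.002 0.0355 [np.float64(162.7), np.float64(162.7)]
0.005 0.0355 [np.float64(156.3), np.float64(156.3)]
0.002 0.04 [np.float64(160.8), np.float64(160.8)]
0.002 0.031 [np.float64(164.7), np.float64(164.7)]
[np.int64(160), np.int64(160), np.int64(160), np.int64(160)]
[ 361   68   54   88 1878] [387.1  99.3]
[249  98  33  35 784] [265.5 116. ]
[107 276  35  32 507] [124.8 293.3]
[ 72   5  71  33 441] [103.8  24.6]
tool shift [ 0.0317 -0.0028  0.0568] norm 0.0651
tool rotvec [-0.0009  0.0048  0.0025] deg 0.3
```

View pics/c13.png

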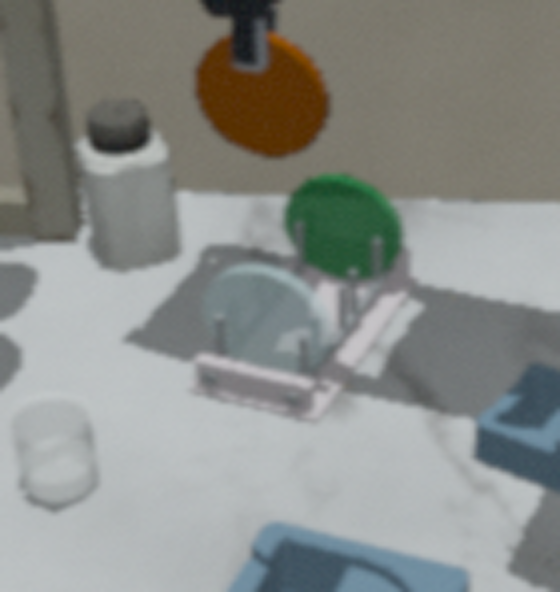

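```bash
python3 - <<'E'
from h import *
d=load('sr');s=sense();RR=R.from_euler('xyz',s['ee_rot'])
m=cv2.inRange(cv2.cvtColor(d['img'],cv2.COLOR_BGR2HSV),(5,90,40),(22,255,255));n,l,st,ce=cv2.connectedComponentsWithStats(m);i=l[125,266]
cn=max(cv2.findContours((l==i).astype('uint8'),cv2.RETR_EXTERNAL,cv2.CHAIN_APPROX_NONE)[0],key=len)[:,0]
o,D=ray(d,cn);o=RR.inv().apply(o-s['position']);D=RR.inv().apply(D)
X=o+D*((.005-o[1])/D[:,1])[:,None];print('x ext',X[:,0].min(),X[:,0].max(),'z ext',X[:,2].min(),X[:,2].max())
from scipy.optimize import least_squares
sel=X[:,2]>.02
g=least_squares(lambda v:np.hypot(X[sel,0]-v[0],X[sel,2]-v[1])-.045,[0,.035],loss='soft_l1',f_scale=.001);print(g.x,np.abs(g.fun).max())
E
```

```text
x ext -0.03520947667741775 0.053598446795111776 z ext -0.012283937324331973 0.08231894078645213
[0.00897789 0.03565338] 0.030905046898514338
```

```bash
python3 - <<'E'
from h import *
plan([.5593,-.1463,.155],down(np.radians(71.8)))
E
```

```text
tool shift [ 0.0247 -0.0028  0.0818] norm 0.0855
tool rotvec [-0.0009  0.0048  0.0025] deg 0.3
```

Request:
move_arm(series=[0,0.005,0.002,0.012,-0.0014,0,0.004,0,0,0,0.012,-0.0014,0,0.004,0,0,0,0,0,0.02,0.004,0,0,0,0,0,0.02,0.004,0,0,0,0,0,0.02,0.004,0,0,0,0,0,0.01,0.004,0,0,0,0,0,0,0.004])

```text
t: 13.17
position: [0.5625, -0.1447, 0.1758]
ee_rot: [-3.14, 0.016, 2.822]
wrist_force: [-0.3, -0.0, -1.8]
opening: 0.0089
```

```bash
python3 - <<'E'
from h import *
plan([.5593,-.1463,.155],down(np.radians(71.8)))
s=sense();print(s['position'],s['ee_rot'],s['wrist_force'])
c=shot('wrist','r3')
d=shot('side','s10');cv2.imwrite('pics/c14.png',cv2.resize(d['img'][100:240,210:330],None,fx=5,fy=4,interpolation=cv2.INTER_CUBIC))
E
```

```text
tool shift [ 0.0029 -0.0025  0.0208] norm 0.0211
tool rotvec [-0.0018  0.0163 -0.0019] deg 0.9
[ 0.56254117 -0.14466107  0.17579246] [-3.13982715  0.01633304  2.82204564] [-0.32802831 -0.02043314 -1.77115152]
```

View pics/r3.png

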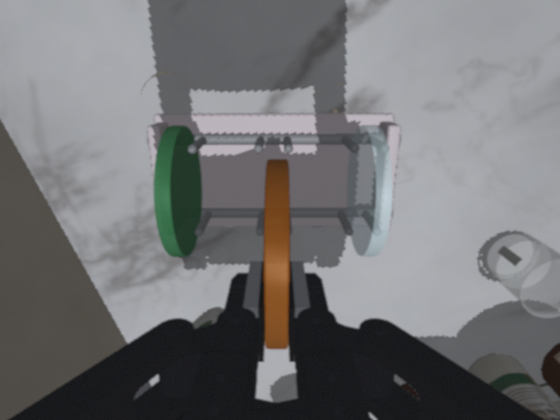

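View pics/c14.png

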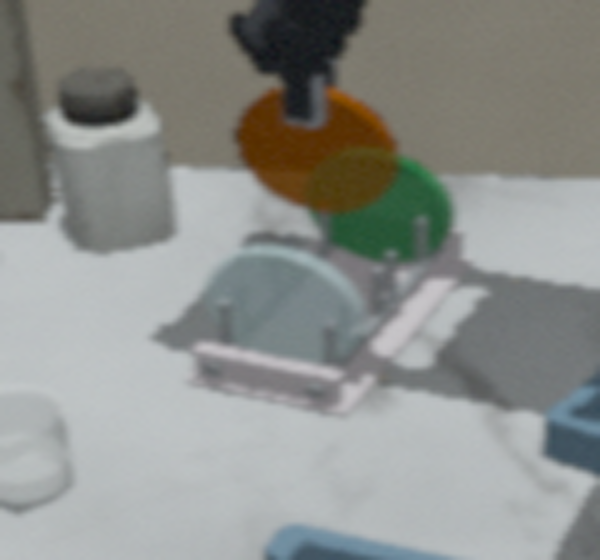

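```bash
python3 - <<'E'
from h import *
c=load('r3');cv2.imwrite('pics/c15.png',cv2.resize(c['img'][120:260,180:380],None,fx=4,fy=4,interpolation=cv2.INTER_CUBIC))
E
```

```text
(no output)
```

View pics/c15.png

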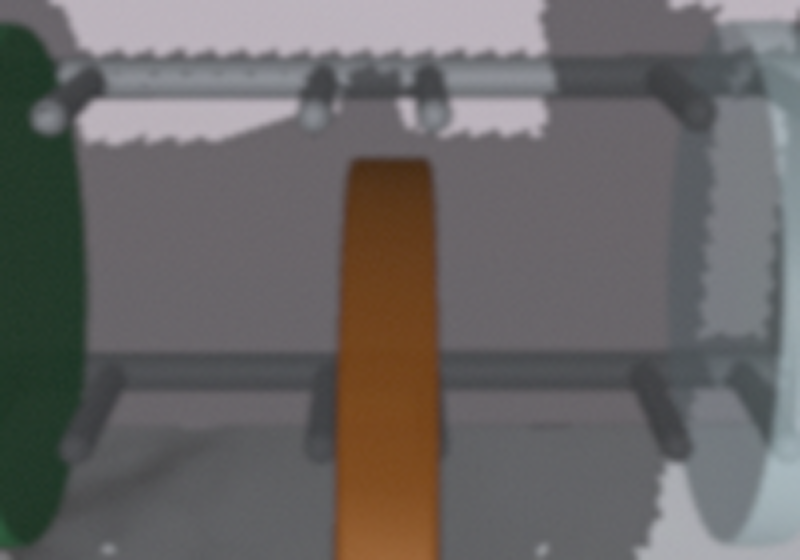

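```bash
python3 - <<'E'
from h import *
c=load('r3');f=lambda a:np.array(a)/4+[180,120]
A,B,F,G,H=[onplane(c,f(a),.0585)[0] for a in[(314,117),(433,117),(318,446),(49,117),(75,447)]]
for a in(A,B,F,G,H):print(a.round(4))
print('AB',np.linalg.norm(A-B),'AF',np.linalg.norm(F-A),'ang AF',np.degrees(np.arctan2(*(F-A)[:2][::-1])),'AB ang',np.degrees(np.arctan2(*(B-A)[:2][::-1])),'GA',np.degrees(np.arctan2(*(A-G)[:2][::-1])))
yd=np.radians(71.8);ry=np.array([np.cos(yd),np.sin(yd)]);rx=np.array([ry[1],-ry[0]])
print('slot',(A+B)[:2]/2+.03*rx,(A+F)[:2]/2+.01*ry)
# held glass: camera-based y at its bottom edge (row160): edges col; plane z = bottom region
s=sense();RR=R.from_euler('xyz',s['ee_rot'])
M=R.from_euler('xyz',c['rotation']);print('cam vs tool',RR.inv().apply(c['position']-s['position']).round(4))
for row in(175,200,230):
    m=cv2.inRange(cv2.cvtColor(c['img'],cv2.COLOR_BGR2HSV),(5,90,40),(22,255,255));r=np.nonzero(m[row])[0];r=r[(r>240)&(r<310)]
    zz=c['z_map'][row,int(r.mean())];o,D=ray(c,[(r.min()-.5,row),(r.max()+.5,row)]);P=RR.inv().apply(o+D*zz-s['position']);print(row,P.round(4))
plan([*((A+B)[:2]/2+.025*rx+.01*rx),.155],down(np.radians(71.8)))
E
```

```text
[ 0.5232 -0.1449  0.0585]
[ 0.5294 -0.1261  0.0585]
[ 0.5795 -0.1637  0.0585]
[ 0.5094 -0.1867  0.0585]
[ 0.566  -0.2052  0.0585]
AB 0.019774418163223385 AF 0.05931934989539706 ang AF -18.50733784956313 AB ang 71.7135071838955 GA 71.71350718389567
slot [ 0.55482015 -0.14488202] [ 0.55446781 -0.14481491]
cam vs tool [ 0.081  -0.0008 -0.1271]
175 [[ 0.0455 -0.0051  0.0225]
 [ 0.0455  0.0044  0.0225]]
200 [[ 0.0385 -0.0052  0.0101]
 [ 0.0385  0.0041  0.0101]]
230 [[ 0.0293 -0.0054  0.0018]
 [ 0.0293  0.0043  0.0018]]
tool shift [ 0.0036 -0.0026  0.0223] norm 0.0227
tool rotvec [-0.0017  0.0181 -0.0018] deg 1.0
```

Request:
move_arm(series=[-0.002,0.016,-0.002,0.003,-0.002,0.004,0.004,0,0,0,0,0,0.006,0.004,0,0,0,0,0,0,0.004,0,0,0,0,0,0,0.004])

```text
t: 13.6
position: [0.5616, -0.1467, 0.1702]
ee_rot: [3.141, 0.006, 2.824]
wrist_force: [0.8, 0.2, -2.8]
opening: 0.0092
```

```bash
python3 - <<'E'
from h import *
plan([.559,-.1460,.094],down(np.radians(71.8)))
s=sense();print(s['position'],s['ee_rot'],s['wrist_force'])
E
```

```text
tool shift [ 0.0032 -0.0002  0.0762] norm 0.0762
tool rotvec [0.0005 0.0056 0.0002] deg 0.3
[ 0.56164155 -0.14670278  0.17018726] [3.1411247  0.00564909 2.82414463] [ 0.83559433  0.1734853  -2.79223356]
```

Request:
move_arm(series=[0,0.006,0,0.003,0,0.008,0.004,0,0,0,0,0,0.008,0.004,0,0,0,0,0,0.008,0.004,0,0,0,0,0,0,0.004])

```text
t: 13.93
position: [0.559, -0.1459, 0.1445]
ee_rot: [3.141, 0.0, 2.824]
wrist_force: [-0.8, -0.2, -2.5]
opening: 0.0089
```

```bash
python3 - <<'E'
from h import *
plan([.559,-.1460,.094],down(np.radians(71.8)))
s=sense();print(s['position'],s['ee_rot'],s['wrist_force'])
c=shot('wrist','r4');cv2.imwrite('pics/c16.png',cv2.resize(c['img'][120:300,180:380],None,fx=4,fy=3.3,interpolation=cv2.INTER_CUBIC))
E
```

```text
tool shift [-0.     -0.0001  0.0505] norm 0.0505
tool rotvec [ 0.0005  0.0005 -0.0001] deg 0.0
[ 0.55895978 -0.14590105  0.14447433] [3.14111457e+00 4.59001981e-04 2.82388850e+00] [-0.81945512 -0.22558653 -2.52766049]
```

View pics/c16.png

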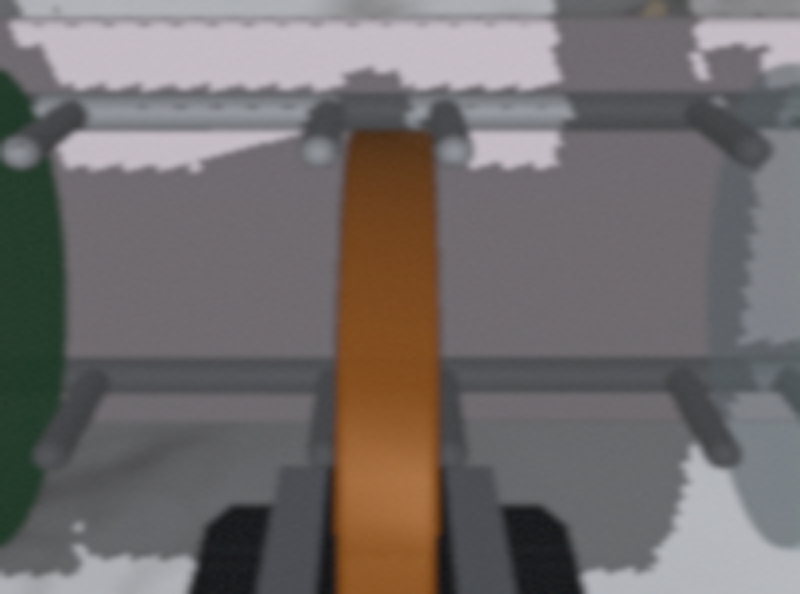

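The glass (crop cols 345–433) sits centred between the near pins (318 and 453) and square to them. Descend.

Request:
move_arm(series=[0,0,0,0,0,0.01,0.004,0,0,0,0,0,0.01,0.004,0,0,0,0,0,0.01,0.004,0,0,0,0,0,0.004,0.004,0,0,0,0,0,0,0.004])

```text
t: 14.4
position: [0.5591, -0.1459, 0.107]
ee_rot: [3.141, 0.0, 2.824]
wrist_force: [0.4, 0.3, -1.3]
opening: 0.009
```

```bash
python3 - <<'E'
from h import *
plan([.559,-.1460,.094],down(np.radians(71.8)))
s=sense();print(s['position'],s['wrist_force'],s['torque'])
E
```

```text
tool shift [ 0.0001 -0.0002  0.013 ] norm 0.013
tool rotvec [0.0005 0.0004 0.    ] deg 0.0
[ 0.55914375 -0.14586407  0.10695402] [ 0.42393188  0.27966062 -1.26844031] [-0.05071347 -0.02326031  0.00812592]
```

Request:
move_arm(series=[0,0,0,0,0,0.003,0.004,0,0,0,0,0,0.003,0.004,0,0,0,0,0,0.002,0.004])

```text
t: 14.65
position: [0.5592, -0.1459, 0.0981]
ee_rot: [3.141, 0.0, 2.824]
wrist_force: [-0.1, -0.4, -1.6]
opening: 0.0086
```

Request:
move_arm(series=[0,0,0,0,0,0.0015,0.004,0,0,0,0,0,0.001,0.004])

```text
t: 14.82
position: [0.5593, -0.1459, 0.0955]
ee_rot: [3.141, 0.0, 2.824]
wrist_force: [-3.2, 0.7, 11.8]
opening: 0.0087
```

Request:
move_arm(series=[0,0,0,0,0,0.001,0.004,0,0,0,0,0,0.001,0.004])

```text
t: 14.98
position: [0.5595, -0.1459, 0.0952]
ee_rot: [3.141, 0.001, 2.824]
wrist_force: [-8.2, 1.7, 22.4]
opening: 0.0088
```

Contact. I'll back off the pressure straight away.

Request:
move_arm(series=[0,0,0,0,0,-0.0012,0.004])

```text
t: 15.07
position: [0.5595, -0.1459, 0.0969]
ee_rot: [3.141, 0.002, 2.824]
wrist_force: [0.1, -0.6, -2.2]
opening: 0.009
```

```bash
python3 - <<'E'
from h import *
s=sense();print(s['position'],s['wrist_force'],s['torque'])
c=shot('wrist','r5');d=shot('side','s11');cv2.imwrite('pics/c17.png',cv2.resize(d['img'][120:220,220:330],None,fx=5,fy=5,interpolation=cv2.INTER_CUBIC))
print(sense()['wrist_force'])
E
```

```text
[ 0.55949133 -0.14591437  0.09685225] [ 0.11871324 -0.648014   -2.21093316] [-0.0237498   0.0380912   0.02216239]
[-0.51681194  0.19395733 -2.02058219]
```

View pics/r5.png

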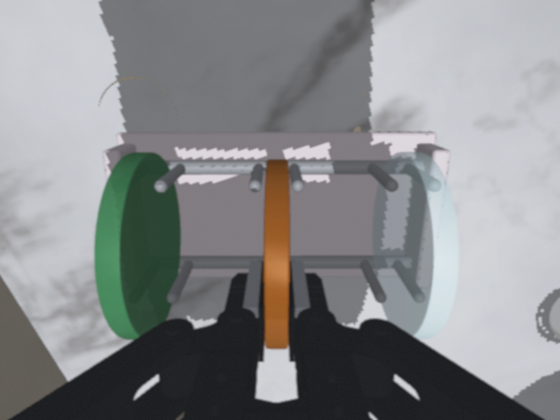

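View pics/c17.png

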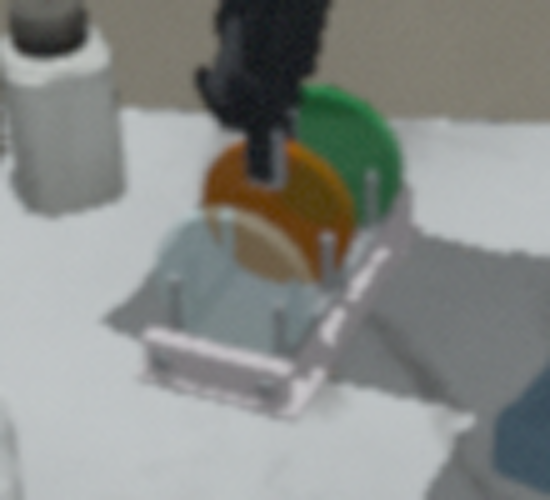

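Request:
move_arm(series=[0,-0.002,0,0.001,0,0.0008,0.004])

```text
t: 15.25
position: [0.5593, -0.1459, 0.0963]
ee_rot: [3.141, 0.005, 2.824]
wrist_force: [0.9, 0.1, -2.6]
opening: 0.0094
```

Request:
move_arm(series=[0,0,0,0,0,0.0004,0.004])

```text
t: 15.33
position: [0.5591, -0.1458, 0.0958]
ee_rot: [3.141, 0.005, 2.824]
wrist_force: [-0.4, 0.2, -1.9]
opening: 0.0088
```

Request:
move_arm(series=[0,0,0,0,0,0.0004,0.004])

```text
t: 15.42
position: [0.5591, -0.1458, 0.0955]
ee_rot: [3.141, 0.005, 2.824]
wrist_force: [-1.8, 0.8, 9.8]
opening: 0.0092
```

Request:
move_arm(series=[0,0,0,0,0,0,0.011,0,0,0,0,0,0,0.013,0,0,0,0,0,0,0.016,0,0,0,0,0,0,0.022,0,0,0,0,0,0,0.026])

```text
t: 15.83
position: [0.5593, -0.1459, 0.0953]
ee_rot: [3.141, 0.005, 2.824]
wrist_force: [-0.5, -0.1, -0.0]
opening: 0.026
```

```bash
python3 - <<'E'
from h import *
s=sense();print(s['position'],s['wrist_force'],s['opening'])
c=shot('wrist','r6')
E
```

```text
[ 0.55930186 -0.14586044  0.09526   ] [-0.54579954 -0.10676484 -0.04122107] 0.02603886632509792
```

View pics/r6.png

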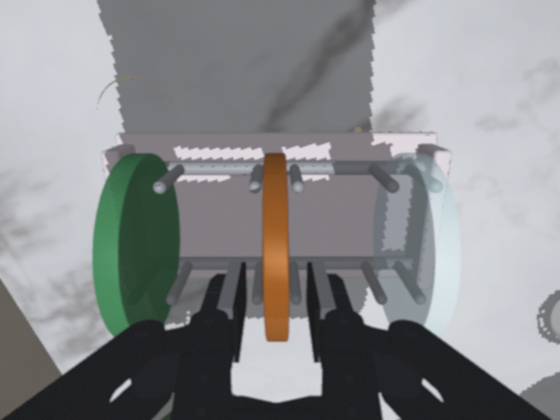

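The glass (cols 263–289) stands free between the opened fingers. Retreat straight up.

Request:
move_arm(series=[0,0,0,0,0,-0.004,0.026,0,0,0,0,0,-0.008,0.026,0,0,0,0,0,-0.012,0.026,0,0,0,0,0,-0.02,0.026,0,0,0,0,0,-0.03,0.026,0,0,0,0,0,-0.03,0.026,0,0,0,-0.01,0,-0.03,0.026,0,0,0,-0.02,0,-0.02,0.026,0,0,0,-0.02,0,0,0.026,0,0,0,0,0,0,0.026,0,0,0,0,0,0,0.026])

```text
t: 16.8
position: [0.6061, -0.1613, 0.2642]
ee_rot: [3.141, 0.007, 2.824]
wrist_force: [0.9, -0.5, 0.6]
opening: 0.026
```

```bash
python3 - <<'E'
from k import *
s=sense();print(s['t'],s['position'],s['wrist_force'])
c=shot('wrist','r7');d=shot('side','s12');t=shot('top','t12');cv2.imwrite('pics/c18.png',cv2.resize(d['img'][100:220,200:330],None,fx=5,fy=5,interpolation=cv2.INTER_CUBIC))
slot=np.array([.5547,-.1448]);yd=np.radians(71.8);ry=np.array([np.cos(yd),np.sin(yd),0]);rx=np.array([ry[1],-ry[0],0])
m,l,st,ce=amber(c)
k=[i for i in range(1,len(st)) if st[i,4]>300 and 200<ce[i][0]<360 and ce[i][1]<300];print(st[k],ce[k])
p,_=cloud(c,np.isin(l,k)); q=p-np.r_[slot,.057];L=np.c_[q@rx,q@ry,q[:,2]];print('local ext',np.percentile(L,[1,99],axis=0).round(4)); print('top z',np.percentile(p[:,2],99.5))
top=L[L[:,2]>.035];print('y mean top',top[:,1].mean(),'low',L[L[:,2]<.01][:,1].mean() if (L[:,2]<.01).any() else None)
E
```

```text
16.8 [ 0.60610089 -0.16132173  0.26415322] [ 0.85497733 -0.54443681  0.57390866]
[[ 269   59   14  105 1207]] [[275.74979287 111.23612262]]
local ext [[-0.0435 -0.0049  0.0085]
 [ 0.0386  0.0045  0.0455]]
top z 0.10285160828021073
y mean top -0.00041516865683102717 low -0.0032118529497422747
```

View pics/r7.png

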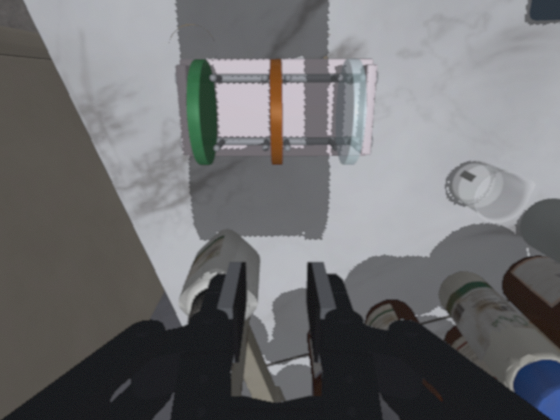

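View pics/c18.png

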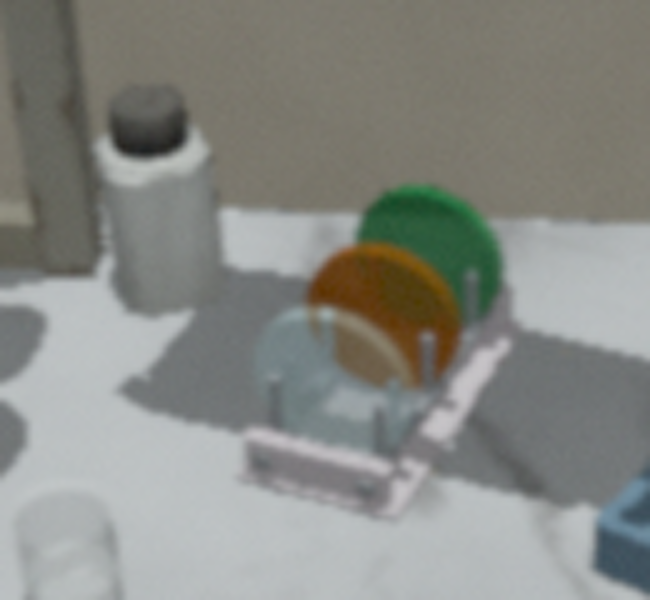

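```bash
python3 -c "
from station import *
sign_off();print(sense()['t'])"
```

```text
the job is handed in; nothing more can be done
the job is handed in; nothing more can be done
```

The amber glass now stands on edge in the middle slot of the pin rack, and the job was handed in at about 16.8 s of the 51 s allowed. `sign_off()` reports no verdict.

**What I did:**
- **Tipping:** I pressed the far side of the glass down until it tipped. It stayed leaning at 58°.
- **Grasp:** A centred grasp would have put joint 4 just past its range. I took the raised edge 20° off centre instead, with the jaws in the plane of the glass.
- **Placing:** I lifted the glass out, turned it upright, lowered it between the pins and let it go.

**Last checks:**
- The top rim stands at 102.9 mm; 102 mm was expected.
- The faces lie within about 0.5 mm of the slot centre, and the glass is parallel to the pins.
- The gripper is clear of everything.
- The green glass, the clear glass and the jar looked undisturbed in the last pictures. I judged this by eye and did not measure it. I did not check the wash bottle and beaker separately.

**What disagreed:**
- The wrist force reached 22 N for a moment at first contact with the rods. That is more than intended but below the 30 N limit. I backed off and set the glass down again at about 10 N before letting go.
- The side and wrist cameras differed by about 5 mm on the sideways position of the glass in the jaws. I used a value in between, and the rods centred the glass on release.

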